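# Clear the ladle and charge the melting pot from the split dish

### The arm

A 7-joint arm with a two-finger parallel gripper is mounted at the origin on the work surface. World frame = base frame: x ahead of the robot, y to its left, z up, the work surface at z = 0. Lengths are in mm, angles in rad, forces in N, time in s.
With the tool pointing down it reaches from about 400 to 875 mm from the base axis. Payload 4.4 kg.
Tool frame: the origin (TCP) lies at the very end of the fingers, on their centre line; the grasp point (between the pads) lies 19 mm behind it; z points along the fingers, y is the line along which they close (so a half turn about z gives the same grasp; the last joint's range is limited). The gripper opens to 85 mm and grips with 20 to 120 N. Pads are 22 mm wide; open, the fingers measure 114 mm over their backs; the gripper's body (76 mm by 85 mm) begins 54 mm behind the grasp point. The pads swing forward as they close: fully open they stand 13 mm farther back than shut.
Start: joints at [1.283, 0.628, 0.038, 1.517, -0.027, 0.996, -0.02], TCP at [143.018, -634.085, 231.313] pointing down, gripper open.
Joint ranges: [-3.06, 3.06], [-0.37, 2.12], [-1.25, 1.32], [0.18, 2.47], [-1.1, 4.24], [0.23, 1.98], [-2.94, 2.94]. Speed limits (rad/s): [2.57, 2.57, 3.14, 3.14, 3.14, 3.14, 3.14].

### API

Orientations are given as [roll, pitch, yaw] about the fixed x, y, z axes, in that order (R = Rz(yaw) Ry(pitch) Rx(roll)).
In Python, from cell import ctrl gives the robot as it stands.
- The arm moves only by the tool jog_arm, never from a script. Its argument "plan" is a list of rows, each an object of numbers: "tx", "ty", "tz": the shift along the tool's x, y, z as a fraction of full scale; "wx", "wy", "wz": the turn, a rotation vector about the tool's x, y, z as a fraction of full scale; "claw": the closure, from 0 (fully open) to 1 (shut). In form: [{"tx": .., "ty": .., "tz": .., "wx": .., "wy": .., "wz": .., "claw": ..}, ...]. A call has 1 to 12 rows; each row is the pose to reach, as a shift and turn from the pose commanded when the call began, along the tool's axes at that moment; what a row does not reach only later rows make up. Full scale, the value 1, is 300 mm for a shift and 90 degrees for a turn. A row lasts 1/10 s, in which the tool goes at most 50 mm and 8.59 degrees, less where a joint would pass 70% of its speed; a pose out of reach is approached as far as the arm can. A call with a number of a shift or a turn outside -1 to 1 is refused whole. A call with a gripper value outside its range is refused whole. The fingers move at their own pace and stop on an object; the grip force is fixed at half the most. Time passes only in rows, so rows that repeat a pose let the fingers close. It gives the time, the measured TCP pose, the force, the opening and the grip force at its end, in the units of the state.
- ctrl.read_state(): the state, without advancing time (a new reading comes with each control period).
- ctrl.get_image(name): name is "scene" or "top" or "wrist"; returns a dict with "img" (420x560x3 uint8, red, green, blue), "depth" (420x560 float32, mm along the optical axis (not along the pixel's ray), 0 where there is no reading), "fx", "fy", "cx", "cy" (pixels), "distortion" ([k1, k2, p1, p2, k3] as OpenCV has them; the pictures are not rectified), "position" and "orientation" of the camera in the world; the wrist camera has in their place "hand_eye" (4x4, takes a point from camera to tool coordinates, whose origin is the TCP and whose axes are the flange's). Camera axes: x right, y down, z forward; pixel columns grow to the right and rows downward; lengths in mm; the calibration is good to about 2 mm. A picture is of the moment at which its call begins: read the wrist's pose just before it.
- ctrl.finish_job(): hands the job in; it is judged then, once.
Trained networks look in a picture, given as the dict that the camera call returned (one of the last four; its "shot" number tells which), for a name from the list of things; names that differ only in an ending like _2 or _b are one class to them, and where a whole thing is asked for, a point or a joint stands for the part that bears it (a point fixed in the world has none). Each returns a list of dicts, best first, with "score" (0 to 1); they miss things now and then, are a little off and sometimes report something else, mostly with a low value. They report only what shows in the picture. A call takes as long as a camera call. They do not tell look-alikes from the thing itself.
- ctrl.trace(picture, thing): "pixels" (420x560 bool, what is visible of it) and "extent" ([centre column, centre row, width, height] in pixels, round what is visible of it).
The state is a dict: "clock": time; "qpos": joint angles; "qd": joint speeds; "tau": joint torques, N m; "eef_pos": TCP position; "tool_rot": TCP orientation; "force": force on the tool from outside, world axes, zero at the start; "torque": the same for the moment, N m; "width": finger opening in mm; "gripper_force": force on a finger pad.
Only numpy, scipy, OpenCV 4.12 (cv2) and the standard library are available. Lean on these libraries where they do the work, as an engineer would, in place of code of your own. Each camera call takes 0.05 s, during which the arm holds its last target. There are 200 camera calls.

### The job

Take the ladle out of the cold melting pot and stand it upright on the clay tile, then pick up the two-section dish by its centre wall and tip it so that the three round pellets roll into the pot while the two flat castings stay in their own section. Set the dish back down level on the bench, clear of the pot and tile. Do not touch the pellets with the fingers, and leave the mould, the ingot and the brush where they are.

Things in the scene. Friction and masses are not known exactly. Their poses are not given: they have to be found in the camera images.
- pot: Melting pot, fixed: a round grey foot 164 mm across and 16 mm high carrying an open dark steel crucible of 148 mm outer and 138 mm inner diameter. The rim is 88 mm above the bench, the inner floor 22 mm. Origin: centre of its underside, on the bench.
- pot_mouth (a point): Centre of the pot's mouth, at rim height (88 mm above the bench).
- tile: Square clay tile, fixed, 120 x 120 mm, 8 mm thick, the ladle's rest; it lies to one side of the pot and the dish to the other, either way round. Origin: centre of its underside.
- ladle: Ladle, about 260 g, standing in the pot at the start: a flat-bottomed steel cup 52 mm across, 40 mm high; from its rim a 7 mm rod and then a round wooden grip (22 mm thick, 95 mm long) lean 25 degrees from vertical towards the ladle's own -x. The grip's top end is 91 mm sideways of and 176 mm above the origin. It stands by itself. Origin: centre of the cup's underside; z up.
- ladle_grip (a point): Point on the axis of the ladle's wooden grip, 35 mm below its top end: 76 mm from the ladle's origin along its -x and 145 mm above the cup's underside.
- dish: Loose open dark steel dish, about 280 g, 104 mm along its x, 135 mm along its y. A centre wall along x, 10 mm thick, parts a +y section (pellets) from a -y section (castings); its middle 60 mm rise to 84 mm as the grip. End walls 32 mm high at x = +-50 mm. Floors 4 mm thick, flat to 43 mm either side of the centre, then rising outwards at 20 degrees. Origin: centre of its underside; z up.
- dish_lip (a point): Middle of the outer edge of the dish's +y section, 67 mm from the dish's centre along its +y, 13 mm above its underside. There is no wall here: the pellets roll out over this edge when the dish is tipped about its x axis well beyond 20 degrees (45 is ample), this edge down. The -y section has the same edge.
- dish_grip (a point): Point in the middle of the dish's raised centre wall, 67 mm above the dish's underside (17 mm below the wall's top edge); the wall runs along the dish's x.
- mould: Bystander: round grey casting mould, 100 mm across, 42 mm high, beyond the pot. Origin: centre of its underside.
- ingot: Bystander: metal bar 110 x 34 x 22 mm, long along its x, lying beyond the other side place. Origin: centre of its underside.
- brush: Bystander: hand brush lying on the bench along its x, beyond one of the side places. Origin: its underside.
- pellet0_center (a point): Centre of pellet 0: a round metal ball 18 mm across, 22 g, at the start on the floor of the dish's +y section.
- pellet1_center (a point): Centre of pellet 1: a round metal ball 18 mm across, 22 g, at the start on the floor of the dish's +y section.
- pellet2_center (a point): Centre of pellet 2: a round metal ball 18 mm across, 22 g, at the start on the floor of the dish's +y section.
- casting0: Casting 0: a flat round metal button 24 mm across and 7 mm thick, at the start flat on the floor of the dish's -y section. Origin: centre of its underside.
- casting1: Casting 1: a flat round metal button 24 mm across and 7 mm thick, at the start flat on the floor of the dish's -y section. Origin: centre of its underside.
- pellet0: The same pellet 0 as a body; its origin turns with the ball as it rolls, so use pellet0_center.
- pellet1: The same pellet 1 as a body; its origin turns with the ball as it rolls, so use pellet1_center.
- pellet2: The same pellet 2 as a body; its origin turns with the ball as it rolls, so use pellet2_center.
Mind the look-alikes: they are no part of the job. There is more than one size of the ladle; the job needs the smaller.

How it is judged (in metres and radians):
On the way, in this order (a step that is already met when the one before it is completed fails the run):
1. the ladle stands upright on the tile, let go (horizontal distance between ladle and tile below 0.05 m and angle between ladle's own z axis and vertical below 0.12 rad and height (world z) of ladle between 0.004 and 0.014 m and contact force between the fingers and ladle below 0.2 N), for 0.2 s.
2. all three pellets lie in the pot (horizontal distance between each of pellet0_center, pellet1_center, pellet2_center and pot_mouth below 0.069 m and height (world z) of each of pellet0_center, pellet1_center, pellet2_center below 0.08 m), for 0.2 s.
At the end, for the whole second after the job is handed in: Ladle upright (7 deg) on the tile, cup within 50 mm of its centre; all pellets in the pot; both castings in the dish's -y section; dish level (4.5 deg) on the bench, its centre 130 mm or more from the pot's and 100 mm from the tile's; ladle and dish at rest (all of step 2 and horizontal distance between ladle and tile below 0.05 m and angle between ladle's own z axis and vertical below 0.12 rad and height (world z) of ladle between 0.004 and 0.014 m and x of casting0 in the frame of dish between -0.052 and 0.052 m and y of casting0 in the frame of dish between -0.068 and 0 m and z of casting0 in the frame of dish between -0.002 and 0.04 m and x of casting1 in the frame of dish between -0.052 and 0.052 m and y of casting1 in the frame of dish between -0.068 and 0 m and z of casting1 in the frame of dish between -0.002 and 0.04 m and height (world z) of dish between -0.004 and 0.006 m and angle between dish's own z axis and vertical below 0.08 rad and horizontal distance between dish and pot above 0.13 m and horizontal distance between dish and tile above 0.1 m and linear speed of each of ladle, dish below 0.02 m/s); the robot touches nothing.
It fails at once if the mould is moved more than 25 mm (distance of mould from where it was at the start of the episode above 0.025 m).
It fails at once if the ingot is moved more than 25 mm (distance of ingot from where it was at the start of the episode above 0.025 m).
It fails at once if the brush is moved more than 25 mm (distance of brush from where it was at the start of the episode above 0.025 m).
It fails at once if the fingers touch a pellet (contact force between the fingers and pellet0 above 1 N or contact force between the fingers and pellet1 above 1 N or contact force between the fingers and pellet2 above 1 N).
It fails at once if a casting leaves the dish (distance between any of casting0, casting1 and dish above 0.1 m).
It also fails if it takes over 69 s, if anything falls off the work surface, if the arm or the gripper's body presses on something with over 40 N, if the wrist force passes 120 N, or if a joint passes its speed limit or range.

## Working session

There is one attempt and no reset: what is moved stays moved. The work goes in short steps, Python scripts to look and compute and a tool call to move; the robot and the scene stay as the last step left them, time stands still between calls to the robot, and variables do not carry over. Pictures are saved under pics/ and viewed, at most 12 in all, crops included, and the job is handed in when it is done.

Besides the shell and the picture viewer there is one more tool, called after ">>>" by a JSON object that holds its "fn" and its "kwargs", one argument or row to a line. jog_arm: Moves the arm, as the interface text tells. Shift numbers are shares of 300 mm and turn numbers shares of 90 degrees, none past 1 either way. Its arguments: {"type":"object","properties":{"plan":{"type":"array"}},"required":["plan"]}

```bash
mkdir -p pics; ls
python3 - <<'E'
from cell import ctrl
import cv2,numpy as np,pickle
print(ctrl.read_state())
for n in ["scene","top"]:
    p=ctrl.get_image(n)
    pickle.dump(p,open(f"pics/{n}0.pkl","wb"))
    cv2.imwrite(f"pics/{n}0.png",p["img"][:,:,::-1])
    print({k:v for k,v in p.items() if k not in("img","depth")})
    for t in ["pot","tile","ladle","dish","pellet0","casting0"]:
        r=ctrl.trace(p,t); print(n,t,[(round(x["score"],2),[round(float(e)) for e in x["extent"]]) for x in r])
E
```

```text
pics
{'clock': 0.0, 'qpos': array([ 1.28322339,  0.62938854,  0.03846805,  1.51843913, -0.02701558,
        0.99629977, -0.02001086]), 'qd': array([-0.0005869 ,  0.00066939, -0.00014139, -0.00053543, -0.00122863,
        0.00131215, -0.00045608]), 'tau': array([ 6.37868889e-04, -5.63408053e+01,  1.22574393e+00, -1.93446475e+01,
        1.08585905e-02,  1.06470968e-02, -3.54917375e-07]), 'eef_pos': array([ 142.84194062, -633.42398011,  230.33935652]), 'tool_rot': array([-3.13957695e+00,  3.27263712e-05,  2.21730901e-01]), 'force': array([0.22971638, 0.78782004, 0.51434183]), 'torque': array([-0.00393637, -0.01011474,  0.01527961]), 'gripper_force': 0.0, 'width': 85.6937056639079}
{'fx': 382.4618951853845, 'fy': 382.4618951853845, 'cx': 279.8037383503467, 'cy': 204.73381034417247, 'distortion': array([-0.01857358,  0.        ,  0.        ,  0.        ,  0.        ]), 'position': array([1255.39094469,  373.41142349,  731.36165955]), 'orientation': array([-2.23096239, -0.00427041,  2.05182754]), 'shot': 1}
scene pot [(0.8, [282, 215, 58, 59]), (0.53, [354, 327, 49, 33])]
scene tile [(0.8
[... 249 characters left out ...]
 527.8843770957217, 'fy': 527.8843770957217, 'cx': 277.22669685239543, 'cy': 207.89270424039566, 'distortion': array([0.03291219, 0.        , 0.        , 0.        , 0.        ]), 'position': array([ 434.33387247,   18.82972232, 1293.1341224 ]), 'orientation': array([-3.06510144e+00,  2.92963628e-03, -1.58420171e+00]), 'shot': 2}
top pot [(0.6, [290, 221, 70, 65])]
top tile [(0.93, [409, 213, 60, 65]), (0.53, [157, 235, 14, 10]), (0.15, [289, 221, 66, 65])]
top ladle [(0.94, [271, 229, 55, 34]), (0.84, [370, 296, 53, 73])]
top dish [(0.74, [169, 230, 61, 65])]
top pellet0 [(0.58, [182, 226, 8, 10]), (0.55, [171, 225, 8, 10]), (0.38, [163, 219, 4, 9])]
top casting0 [(0.54, [174, 243, 12, 6])]
```

Run:
```python
import cv2
a=cv2.imread("pics/top0.png");b=cv2.imread("pics/scene0.png")
cv2.imwrite("pics/top0c.png",cv2.resize(a[140:350,100:460],(800,467),interpolation=cv2.INTER_CUBIC))
cv2.imwrite("pics/scene0c.png",cv2.resize(b[100:360,140:480],(785,600),interpolation=cv2.INTER_CUBIC))
```

```text
(no output)
```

View pics/top0c.png

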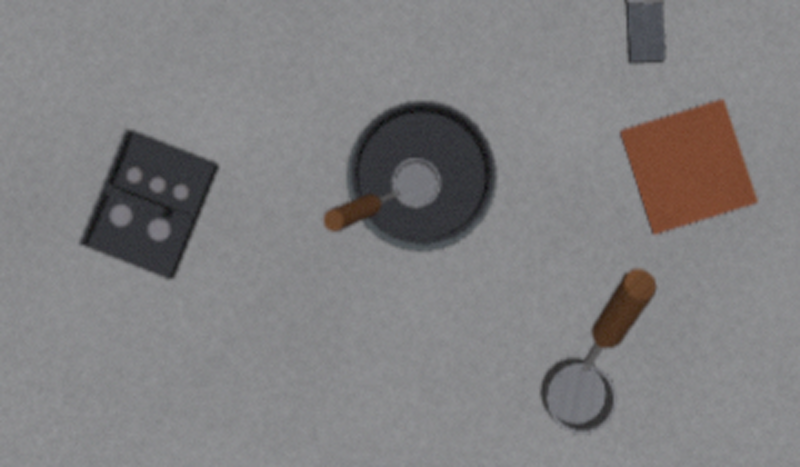

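View pics/scene0c.png

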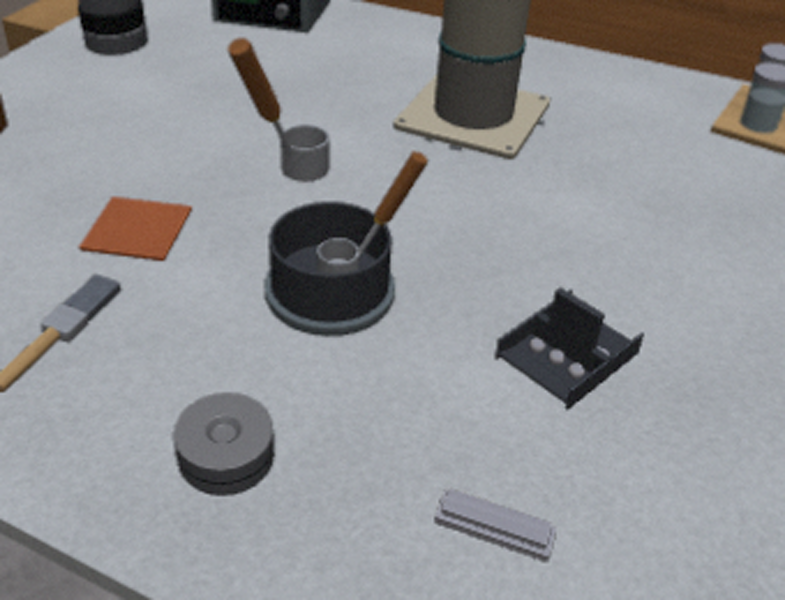

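The top view shows these look-alikes: the small ladle with its cup in the pot at about (287,222) and its grip at about (253..270,230), and a larger ladle on the bench at about (360,317), whose cup is 31 px (74 mm) against 22 px (52 mm). The job needs the one in the pot. The dish is at (169,230) with its pellets on the upper (+x) side, and the tile is at (409,213). The scene view shows the same ladle in the pot with its cup at crop (337,252).

```bash
cat > h.py <<'E'
import numpy as np,cv2,pickle
from scipy.spatial.transform import Rotation as R
def cloud(p,T=None):
    """HxWx3 world points"""
    K=np.array([[p["fx"],0,p["cx"]],[0,p["fy"],p["cy"]],[0,0,1]])
    h,w=p["depth"].shape
    uv=np.stack(np.meshgrid(np.arange(w),np.arange(h)),-1).reshape(-1,1,2).astype(float)
    n=cv2.undistortPoints(uv,K,p["distortion"]).reshape(h,w,2)
    c=np.dstack([n,np.ones((h,w))])*p["depth"][...,None]
    if T is None:
        T=np.eye(4);T[:3,:3]=R.from_euler("xyz",p["orientation"]).as_matrix();T[:3,3]=p["position"]
    return c@T[:3,:3].T+T[:3,3]
E
python3 - <<'E'
from h import *
for n in["top","scene"]:
    p=pickle.load(open(f"pics/{n}0.pkl","rb")); W=cloud(p); ok=p["depth"]>0
    z=W[...,2]; im=p["img"].astype(int)
    print(n,"bench z",np.percentile(z[ok&(abs(z)<20)],[5,50,95]).round(1))
    red=ok&(im[...,0]>im[...,2]*1.7)&(im[...,0]>80)&(abs(z-8)<10)&(abs(W[...,1])<600)&(W[...,0]>250)
    l,lab,st,_=cv2.connectedComponentsWithStats(red.astype(np.uint8))
    m=lab==1+st[1:,4].argmax(); q=W[m]; r=cv2.minAreaRect(q[:,:2].astype(np.float32)); print("tile",r,np.median(q[:,2]))
    tc=np.array(r[0])
    # wood grips
    wd=ok&(im[...,0]>im[...,2]*1.3)&(z>60)&(z<260)&(W[...,0]>150)&(abs(W[...,1])<400)&(W[...,0]<800)
    l,lab,st,_=cv2.connectedComponentsWithStats(wd.astype(np.uint8))
    for i in range(1,l):
        if st[i,4]>15:
            q=W[lab==i]; c=q.mean(0); v=np.linalg.svd(q-c)[2][0]; v*=np.sign(v[2]); t=(q-c)@v
            print("wood",st[i,:5],c.round(),v.round(2),"lean",np.degrees(np.arccos(v[2])).round(),"zmax",q[:,2].max().round(),"len",np.ptp(t).round(),"top",(c+v*t.max()).round())
    # rim points
    rim=ok&(abs(z-86)<7)&(W[...,0]>200)&(W[...,0]<800)&(im.max(2)<90)
    l,lab,st,_=cv2.connectedComponentsWithStats(rim.astype(np.uint8)); 
    q=W[rim]; print("rim n",len(q)); 
    if n=="top":
        q=q[abs(q[:,1])<130]; A=np.c_[2*q[:,:2],np.ones(len(q))]
        for _ in range(5):
            s=np.linalg.lstsq(A,(q[:,:2]**2).sum(1),rcond=None)[0]; rad=np.sqrt(s[2]+s[0]**2+s[1]**2); e=abs(np.hypot(*(q[:,:2]-s[:2]).T)-rad); k=e<max(5,np.percentile(e,85)); q=q[k];A=A[k]
        print("pot rim fit",s[:2],rad,len(q))
    np.save(f"pics/{n}W.npy",W)
W=np.load("pics/topW.npy")
for nm,(u,v) in dict(cup=(287,222),big=(360,317),dish=(169,230),p0=(160,219),p1=(171,223),p2=(181,226),c0=(154,237),c1=(171,243)).items(): print(nm,W[v,u].round())
E
```

```text
top bench z [-3.6  0.8  6.8]
tile ((512.3943481445312, -299.66552734375), (116.78929138183594, 119.14274597167969), 16.351964950561523) 8.636459138209375
wood [246 227  26  17 232] [464.  62. 172.] [-0.22  0.44  0.87] lean 29.0 zmax 205.0 len 95.0 top [456.  78. 204.]
wood [367 261  28  35 512] [ 371. -186.  215.] [ 0.48 -0.14  0.87] lean 30.0 zmax 257.0 len 135.0 top [ 394. -192.  256.]
rim n 527
pot rim fit [505.9187723   -7.67639235] 70.73371408360308 390
scene bench z [-1.7  1.1  8.9]
tile ((515.3064575195312, -297.2228698730469), (121.05604553222656, 117.91455841064453), 16.734169006347656) 8.649401021740687
wood [239 117  22  36 340] [ 380. -181.  197.] [ 0.39 -0.11  0.91] lean 24.0 zmax 255.0 len 152.0 top [ 404. -188.  251.]
wood [302 166  23  32 251] [472.  66. 160.] [-0.21  0.37  0.91] lean 25.0 zmax 204.0 len 104.0 top [462.  83. 202.]
rim n 698
cup [497.  -2.  33.]
big [ 269. -172.   16.]
dish [481. 276.  50.]
p0 [509. 304.  23.]
p1 [499. 277.  26.]
p2 [491. 254.  21.]
c0 [466. 321.  11.]
c1 [451. 280.  11.]
```

```bash
cat >> h.py <<'E'
def down(yaz):
    "tool pointing down with tool y at world azimuth yaz (deg)"
    a=np.radians(yaz); y=np.array([np.cos(a),np.sin(a),0]); z=np.array([0,0,-1.]); return np.c_[np.cross(y,z),y,z]
def log(s):
    open("log.txt","a").write(repr((list(s["qpos"]),list(s["eef_pos"]),list(s["tool_rot"])))+"\n")
def rel(s,pos,Rm):
    R0=R.from_euler("xyz",s["tool_rot"]).as_matrix()
    return (R0.T@(np.array(pos)-s["eef_pos"])/300).round(3), (R.from_matrix(R0.T@Rm).as_rotvec(degrees=True)/90).round(3)
E
python3 - <<'E'
from h import *
from cell import ctrl
s=ctrl.read_state(); log(s)
print("cmd",rel(s,[380,-370,360],down(12)))
for n in["top","scene"]:
    W=np.load(f"pics/{n}W.npy"); 
    m=(abs(W[...,0]-481)<110)&(abs(W[...,1]-276)<100)&(W[...,2]>7)&(W[...,2]<95)
    q=W[m]; r=cv2.minAreaRect(q[:,:2].astype(np.float32)); print(n,len(q),r)
    d=np.radians(-20)
    t=W[(m)&(W[...,2]>76)]; print("wall top",len(t),t.mean(0).round(1), cv2.minAreaRect(t[:,:2].astype(np.float32)),t[:,2].max())
    c=t.mean(0); v=np.linalg.svd(t[:,:2]-c[:2])[2][0]; print("wall dir",np.degrees(np.arctan2(v[1],v[0])))
E
```

```text
cmd (array([ 0.964, -0.685, -0.429]), array([ 0.   ,  0.   , -0.992]))
top 1638 ((482.902099609375, 276.74102783203125), (192.42227172851562, 213.12750244140625), 88.80799865722656)
wall top 125 [480.2 287.5  84.5] ((480.17718505859375, 287.4022216796875), (62.08960723876953, 10.349811553955078), 69.11917114257812) 92.37427812220949
wall dir 68.6223290265741
scene 1457 ((479.9493408203125, 289.21099853515625), (105.95812225341797, 138.169189453125), 68.28163146972656)
wall top 124 [481.6 289.6  82.7] ((480.21429443359375, 288.9674072265625), (61.77560806274414, 11.553913116455078), 67.2441635131836) 87.68628141216504
wall dir 67.9480622825758
```

>>> {"fn": "jog_arm", "kwargs": {
  "plan": [
    {"tz": -0.43, "wz": -0.2},
    {"tx": 0.3, "ty": -0.2, "tz": -0.43, "wz": -0.4},
    {"tx": 0.96, "ty": -0.685, "tz": -0.43, "wz": -1},
    {"tx": 0.96, "ty": -0.685, "tz": -0.43, "wz": -1},
    {"tx": 0.96, "ty": -0.685, "tz": -0.43, "wz": -1},
    {"tx": 0.96, "ty": -0.685, "tz": -0.43, "wz": -1},
    {"tx": 0.96, "ty": -0.685, "tz": -0.43, "wz": -1},
    {"tx": 0.96, "ty": -0.685, "tz": -0.43, "wz": -1},
    {"tx": 0.96, "ty": -0.685, "tz": -0.43, "wz": -1},
    {"tx": 0.96, "ty": -0.685, "tz": -0.43, "wz": -1},
    {"tx": 0.96, "ty": -0.685, "tz": -0.43, "wz": -1},
    {"tx": 0.96, "ty": -0.685, "tz": -0.43, "wz": -1}
  ]
}}

```text
invalid input at $.plan[0]: expected keys tx, ty, tz, wx, wy, wz, claw
```

>>> {"fn": "jog_arm", "kwargs": {
  "plan": [
    {"tx": 0, "ty": 0, "tz": -0.2, "wx": 0, "wy": 0, "wz": -0.1, "claw": 0},
    {"tx": 0.2, "ty": -0.1, "tz": -0.43, "wx": 0, "wy": 0, "wz": -0.3, "claw": 0},
    {"tx": 0.96, "ty": -0.685, "tz": -0.43, "wx": 0, "wy": 0, "wz": -1, "claw": 0},
    {"tx": 0.96, "ty": -0.685, "tz": -0.43, "wx": 0, "wy": 0, "wz": -1, "claw": 0},
    {"tx": 0.96, "ty": -0.685, "tz": -0.43, "wx": 0, "wy": 0, "wz": -1, "claw": 0},
    {"tx": 0.96, "ty": -0.685, "tz": -0.43, "wx": 0, "wy": 0, "wz": -1, "claw": 0},
    {"tx": 0.96, "ty": -0.685, "tz": -0.43, "wx": 0, "wy": 0, "wz": -1, "claw": 0},
    {"tx": 0.96, "ty": -0.685, "tz": -0.43, "wx": 0, "wy": 0, "wz": -1, "claw": 0},
    {"tx": 0.96, "ty": -0.685, "tz": -0.43, "wx": 0, "wy": 0, "wz": -1, "claw": 0},
    {"tx": 0.96, "ty": -0.685, "tz": -0.43, "wx": 0, "wy": 0, "wz": -1, "claw": 0},
    {"tx": 0.96, "ty": -0.685, "tz": -0.43, "wx": 0, "wy": 0, "wz": -1, "claw": 0},
    {"tx": 0.96, "ty": -0.685, "tz": -0.43, "wx": 0, "wy": 0, "wz": -1, "claw": 0}
  ]
}}

```text
clock: 1.9
eef_pos: [378.8, -370.2, 360.4]
tool_rot: [3.141, 0.0, 1.793]
force: [0.4, 0.5, 0.5]
width: 85.4
gripper_force: 0.0
```

Run:
```python
from h import *
from cell import ctrl
s=ctrl.read_state(); log(s); print(s["qpos"].round(2),s["eef_pos"],s["tool_rot"])
print("cmd",rel(s,[440,-80,360],down(28)))
```

```text
[ 1.02  0.35 -0.42  1.65  0.15  1.17  0.79] [ 378.79483717 -370.1632608   360.44497564] [3.14149223e+00 2.05654230e-04 1.79299244e+00]
cmd (array([0.898, 0.412, 0.001]), array([ 0.  ,  0.  , -0.17]))
```

>>> {"fn": "jog_arm", "kwargs": {
  "plan": [
    {"tx": 0.9, "ty": 0.41, "tz": 0, "wx": 0, "wy": 0, "wz": -0.17, "claw": 0},
    {"tx": 0.9, "ty": 0.41, "tz": 0, "wx": 0, "wy": 0, "wz": -0.17, "claw": 0},
    {"tx": 0.9, "ty": 0.41, "tz": 0, "wx": 0, "wy": 0, "wz": -0.17, "claw": 0},
    {"tx": 0.9, "ty": 0.41, "tz": 0, "wx": 0, "wy": 0, "wz": -0.17, "claw": 0},
    {"tx": 0.9, "ty": 0.41, "tz": 0, "wx": 0, "wy": 0, "wz": -0.17, "claw": 0},
    {"tx": 0.9, "ty": 0.41, "tz": 0, "wx": 0, "wy": 0, "wz": -0.17, "claw": 0},
    {"tx": 0.9, "ty": 0.41, "tz": 0, "wx": 0, "wy": 0, "wz": -0.17, "claw": 0},
    {"tx": 0.9, "ty": 0.41, "tz": 0, "wx": 0, "wy": 0, "wz": -0.17, "claw": 0},
    {"tx": 0.9, "ty": 0.41, "tz": 0, "wx": 0, "wy": 0, "wz": -0.17, "claw": 0}
  ]
}}

```text
clock: 2.8
eef_pos: [439.1, -81.2, 360.2]
tool_rot: [-3.141, 0.0, 2.057]
force: [-0.8, -0.6, 0.4]
width: 85.3
gripper_force: 0.0
```

Run:
```python
from h import *
from cell import ctrl
s=ctrl.read_state(); log(s); print(s["qpos"].round(2),s["eef_pos"].round(),s["tool_rot"].round(3))
T=np.eye(4);T[:3,:3]=R.from_euler("xyz",s["tool_rot"]).as_matrix();T[:3,3]=s["eef_pos"]
p=ctrl.get_image("wrist"); W=cloud(p,T@p["hand_eye"]); np.save("pics/w1.npy",W); cv2.imwrite("pics/w1.png",p["img"][:,:,::-1])
ok=p["depth"]>0; im=p["img"].astype(int); z=W[...,2]
wd=ok&(im[...,0]>im[...,2]*1.3)&(z>80)&(z<260)&(W[...,1]>-60)
l,lab,st,_=cv2.connectedComponentsWithStats(wd.astype(np.uint8))
for i in range(1,l):
    if st[i,4]>60:
        q=W[lab==i]; c=q.mean(0); v=np.linalg.svd(q-c)[2][0]; v*=np.sign(v[2]); t=(q-c)@v
        print("wood",st[i,:5],c.round(),v.round(2),"zmax",q[:,2].max().round(),"az",np.degrees(np.arctan2(v[1],v[0])).round(1))
        for a in (130,140,150,160,170,180,190):
            k=abs(q[:,2]-a)<4
            if k.sum()>10: print(a,q[k].mean(0).round(1),np.ptp(q[k][:,0]).round())
print("cmd",rel(s,[466,67,300],down(28)))
```

```text
[ 0.62  0.23 -0.62  1.84  0.15  1.11  0.43] [439. -81. 360.] [-3.141  0.     2.057]
wood [ 359    3   55   85 2082] [463.  63. 173.] [-0.19  0.43  0.88] zmax 203.0 az 114.4
130 [472.3  42.9 129.9] 21.0
140 [470.1  47.1 140. ] 22.0
150 [467.9  50.8 150. ] 20.0
160 [465.7  55.1 159.9] 22.0
170 [463.   59.6 170.1] 21.0
180 [461.3  63.7 180. ] 22.0
190 [458.5  69.9 190.3] 22.0
cmd (array([0.395, 0.31 , 0.2  ]), array([-0.   ,  0.   , -0.002]))
```

View pics/w1.png

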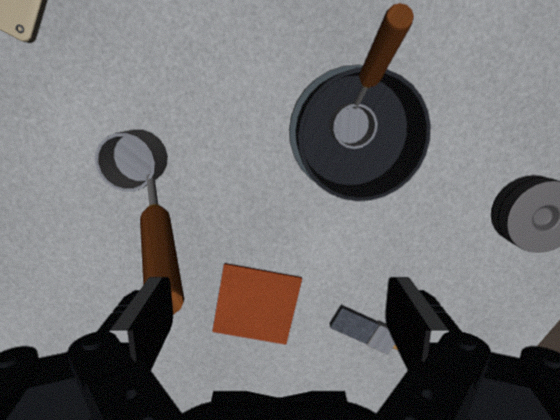

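The wrist view shows the small ladle in the pot with its cup at (355,127) and its grip end at (400,15). The large one is at (130,160), and the tile is at (257,303). I choose the small one, with the grasp point at about (462,66,167).

Run:
```python
from h import *
from cell import ctrl
s=ctrl.read_state()
print("cmd",rel(s,[462,66,148],down(27)))
```

```text
cmd (array([0.399, 0.297, 0.707]), array([-0.   ,  0.   ,  0.009]))
```

>>> {"fn": "jog_arm", "kwargs": {
  "plan": [
    {"tx": 0.4, "ty": 0.297, "tz": 0, "wx": 0, "wy": 0, "wz": 0.01, "claw": 0},
    {"tx": 0.4, "ty": 0.297, "tz": 0, "wx": 0, "wy": 0, "wz": 0.01, "claw": 0},
    {"tx": 0.4, "ty": 0.297, "tz": 0, "wx": 0, "wy": 0, "wz": 0.01, "claw": 0},
    {"tx": 0.4, "ty": 0.297, "tz": 0, "wx": 0, "wy": 0, "wz": 0.01, "claw": 0},
    {"tx": 0.4, "ty": 0.297, "tz": 0.15, "wx": 0, "wy": 0, "wz": 0.01, "claw": 0},
    {"tx": 0.4, "ty": 0.297, "tz": 0.3, "wx": 0, "wy": 0, "wz": 0.01, "claw": 0},
    {"tx": 0.4, "ty": 0.297, "tz": 0.42, "wx": 0, "wy": 0, "wz": 0.01, "claw": 0},
    {"tx": 0.4, "ty": 0.297, "tz": 0.52, "wx": 0, "wy": 0, "wz": 0.01, "claw": 0},
    {"tx": 0.4, "ty": 0.297, "tz": 0.62, "wx": 0, "wy": 0, "wz": 0.01, "claw": 0},
    {"tx": 0.4, "ty": 0.297, "tz": 0.705, "wx": 0, "wy": 0, "wz": 0.01, "claw": 0},
    {"tx": 0.4, "ty": 0.297, "tz": 0.705, "wx": 0, "wy": 0, "wz": 0.01, "claw": 0}
  ]
}}

```text
clock: 3.95
eef_pos: [459.7, 65.4, 146.1]
tool_rot: [-3.135, -0.001, 2.041]
force: [-0.4, -0.2, 0.1]
width: 85.7
gripper_force: 0.0
```

>>> {"fn": "jog_arm", "kwargs": {
  "plan": [
    {"tx": 0, "ty": 0, "tz": 0, "wx": 0, "wy": 0, "wz": 0, "claw": 1},
    {"tx": 0, "ty": 0, "tz": 0, "wx": 0, "wy": 0, "wz": 0, "claw": 1},
    {"tx": 0, "ty": 0, "tz": 0, "wx": 0, "wy": 0, "wz": 0, "claw": 1},
    {"tx": 0, "ty": 0, "tz": 0, "wx": 0, "wy": 0, "wz": 0, "claw": 1},
    {"tx": 0, "ty": 0, "tz": 0, "wx": 0, "wy": 0, "wz": 0, "claw": 1},
    {"tx": 0, "ty": 0, "tz": 0, "wx": 0, "wy": 0, "wz": 0, "claw": 1},
    {"tx": 0, "ty": 0, "tz": 0, "wx": 0, "wy": 0, "wz": 0, "claw": 1},
    {"tx": 0, "ty": 0, "tz": 0, "wx": 0, "wy": 0, "wz": 0, "claw": 1}
  ]
}}

```text
clock: 4.75
eef_pos: [462.1, 68.4, 149.6]
tool_rot: [3.14, 0.0, 2.044]
force: [-0.4, 1.2, 6.7]
width: 20.6
gripper_force: 58.4
```

>>> {"fn": "jog_arm", "kwargs": {
  "plan": [
    {"tx": 0, "ty": 0, "tz": -0.03, "wx": 0, "wy": 0, "wz": 0, "claw": 1},
    {"tx": 0, "ty": 0, "tz": -0.08, "wx": 0, "wy": 0, "wz": 0, "claw": 1},
    {"tx": 0, "ty": 0, "tz": -0.16, "wx": 0, "wy": 0, "wz": 0, "claw": 1},
    {"tx": 0, "ty": 0, "tz": -0.25, "wx": 0, "wy": 0, "wz": 0, "claw": 1},
    {"tx": 0, "ty": 0, "tz": -0.35, "wx": 0, "wy": 0, "wz": 0, "claw": 1},
    {"tx": 0, "ty": 0, "tz": -0.45, "wx": 0, "wy": 0, "wz": 0, "claw": 1},
    {"tx": 0, "ty": 0, "tz": -0.5, "wx": 0, "wy": 0, "wz": 0, "claw": 1},
    {"tx": 0, "ty": 0, "tz": -0.5, "wx": 0, "wy": 0, "wz": 0, "claw": 1}
  ]
}}

```text
clock: 5.55
eef_pos: [462.6, 68.3, 300.9]
tool_rot: [3.138, 0.002, 2.044]
force: [1.1, 0.7, -2.4]
width: 20.7
gripper_force: 58.9
```

Run:
```python
from h import *
from cell import ctrl
s=ctrl.read_state(); log(s); print(s["qpos"].round(2),s["eef_pos"].round(1),s["tool_rot"].round(3),s["width"])
p=ctrl.get_image("scene"); W=cloud(p); pickle.dump(p,open("pics/s2.pkl","wb"))
cv2.imwrite("pics/s2.png",cv2.resize(p["img"][60:300,200:440,::-1],(600,600)))
```

```text
[ 0.3   0.34 -0.68  1.9   0.25  0.99 -0.02] [462.6  68.3 300.9] [3.138e+00 2.000e-03 2.044e+00] 20.689899407891936
```

View pics/s2.png

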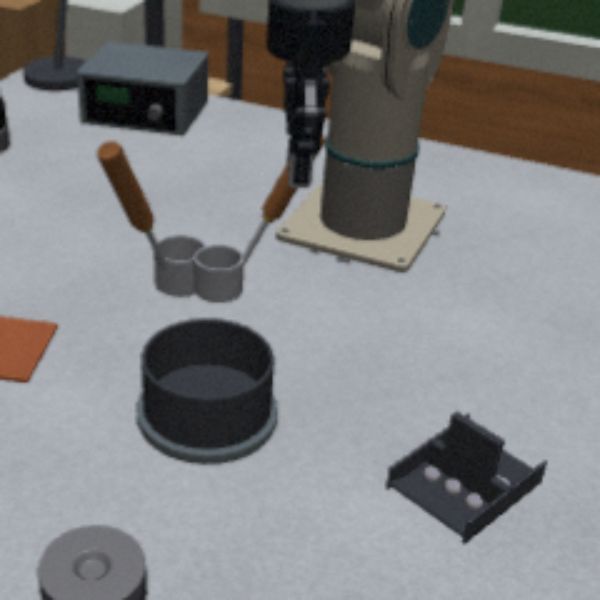

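The picture shows the ladle held clear of the pot. It is upright, with its cup at crop (218,272).

Run:
```python
from h import *
from cell import ctrl
s=ctrl.read_state()
p=pickle.load(open("pics/s2.pkl","rb")); W=cloud(p)
m=(W[...,0]>420)&(W[...,0]<580)&(abs(W[...,1])<60)&(W[...,2]>160)&(W[...,2]<230)
q=W[m]; print(len(q),np.percentile(q[:,2],[1,50,99]).round())
for a in(178,185,192,200,207,214):
    k=abs(q[:,2]-a)<4; 
    if k.sum()>5: print(a,k.sum(),q[k].min(0).round(),q[k].max(0).round())
R0=R.from_euler("xyz",s["tool_rot"]).as_matrix()
d=np.radians(57); pos=np.array([513.5,-298.5,0])+76*np.array([np.cos(d),np.sin(d),0]); 
for z in (300,136): 
  pos[2]=z; print(pos.round(),rel(s,pos,down(-33)))
```

```text
436 [175. 200. 225.]
178 43 [491. -22. 174.] [525.  27. 182.]
185 61 [473. -21. 181.] [523.  27. 189.]
192 77 [472. -22. 188.] [525.  27. 196.]
200 92 [472. -22. 196.] [525.  27. 204.]
207 104 [472. -23. 203.] [525.  27. 211.]
214 85 [472. -25. 210.] [525.  30. 217.]
[ 555. -235.  300.] (array([-1.04e+00, -1.83e-01, -1.00e-03]), array([0.001, 0.   , 0.668]))
[ 555. -235.  136.] (array([-1.039, -0.183,  0.545]), array([0.001, 0.   , 0.668]))
```

>>> {"fn": "jog_arm", "kwargs": {
  "plan": [
    {"tx": -0.08, "ty": -0.014, "tz": 0, "wx": 0, "wy": 0, "wz": 0.05, "claw": 1},
    {"tx": -0.18, "ty": -0.03, "tz": 0, "wx": 0, "wy": 0, "wz": 0.12, "claw": 1},
    {"tx": -0.28, "ty": -0.05, "tz": 0, "wx": 0, "wy": 0, "wz": 0.19, "claw": 1},
    {"tx": -0.38, "ty": -0.07, "tz": 0, "wx": 0, "wy": 0, "wz": 0.26, "claw": 1},
    {"tx": -0.48, "ty": -0.09, "tz": 0, "wx": 0, "wy": 0, "wz": 0.33, "claw": 1},
    {"tx": -0.58, "ty": -0.105, "tz": 0, "wx": 0, "wy": 0, "wz": 0.4, "claw": 1},
    {"tx": -0.68, "ty": -0.125, "tz": 0, "wx": 0, "wy": 0, "wz": 0.47, "claw": 1},
    {"tx": -0.78, "ty": -0.14, "tz": 0, "wx": 0, "wy": 0, "wz": 0.54, "claw": 1},
    {"tx": -0.87, "ty": -0.16, "tz": 0, "wx": 0, "wy": 0, "wz": 0.61, "claw": 1},
    {"tx": -0.95, "ty": -0.175, "tz": 0, "wx": 0, "wy": 0, "wz": 0.65, "claw": 1},
    {"tx": -1, "ty": -0.183, "tz": 0, "wx": 0, "wy": 0, "wz": 0.668, "claw": 1},
    {"tx": -1, "ty": -0.183, "tz": 0, "wx": 0, "wy": 0, "wz": 0.668, "claw": 1}
  ]
}}

```text
clock: 6.8
eef_pos: [548.7, -226.9, 297.1]
tool_rot: [-3.14, 0.002, 0.991]
force: [0.8, -0.6, -2.1]
width: 20.7
gripper_force: 58.9
```

Run:
```python
from h import *
from cell import ctrl
s=ctrl.read_state(); log(s); print(s["qpos"].round(2),s["eef_pos"].round(1),s["tool_rot"].round(3),s["width"])
for z in (150,135): print(rel(s,[555,-235,z],down(-33)))
p=ctrl.get_image("scene"); W=cloud(p)
m=(W[...,0]>420)&(W[...,0]<580)&(W[...,1]<-225)&(W[...,1]>-350)&(W[...,2]>160)&(W[...,2]<205)
q=W[m]; print(len(q),np.percentile(q,[2,98],axis=0).round())
```

```text
[ 0.55  0.5  -0.32  1.59  0.17  1.09 -0.4 ] [ 548.7 -226.9  297.1] [-3.14e+00  2.00e-03  9.91e-01] 20.69038452074018
(array([-0.01 ,  0.033,  0.49 ]), array([-0.001,  0.001, -0.003]))
(array([-0.01 ,  0.033,  0.54 ]), array([-0.001,  0.001, -0.003]))
250 [[ 483. -314.  172.]
 [ 532. -265.  204.]]
```

>>> {"fn": "jog_arm", "kwargs": {
  "plan": [
    {"tx": -0.01, "ty": 0.033, "tz": 0.08, "wx": 0, "wy": 0, "wz": 0, "claw": 1},
    {"tx": -0.01, "ty": 0.033, "tz": 0.19, "wx": 0, "wy": 0, "wz": 0, "claw": 1},
    {"tx": -0.01, "ty": 0.033, "tz": 0.3, "wx": 0, "wy": 0, "wz": 0, "claw": 1},
    {"tx": -0.01, "ty": 0.033, "tz": 0.38, "wx": 0, "wy": 0, "wz": 0, "claw": 1},
    {"tx": -0.01, "ty": 0.033, "tz": 0.44, "wx": 0, "wy": 0, "wz": 0, "claw": 1},
    {"tx": -0.01, "ty": 0.033, "tz": 0.48, "wx": 0, "wy": 0, "wz": 0, "claw": 1},
    {"tx": -0.01, "ty": 0.033, "tz": 0.51, "wx": 0, "wy": 0, "wz": 0, "claw": 1},
    {"tx": -0.01, "ty": 0.033, "tz": 0.52, "wx": 0, "wy": 0, "wz": 0, "claw": 1},
    {"tx": -0.01, "ty": 0.033, "tz": 0.525, "wx": 0, "wy": 0, "wz": 0, "claw": 1},
    {"tx": -0.01, "ty": 0.033, "tz": 0.525, "wx": 0, "wy": 0, "wz": 0, "claw": 1}
  ]
}}

```text
clock: 7.85
eef_pos: [556.6, -232.1, 141.9]
tool_rot: [3.14, -0.0, 0.995]
force: [0.3, -0.0, -1.6]
width: 20.6
gripper_force: 58.9
```

>>> {"fn": "jog_arm", "kwargs": {
  "plan": [
    {"tx": 0, "ty": 0, "tz": 0.01, "wx": 0, "wy": 0, "wz": 0, "claw": 1},
    {"tx": 0, "ty": 0, "tz": 0.02, "wx": 0, "wy": 0, "wz": 0, "claw": 1},
    {"tx": 0, "ty": 0, "tz": 0.02, "wx": 0, "wy": 0, "wz": 0, "claw": 1}
  ]
}}

```text
clock: 8.15
eef_pos: [557.0, -231.8, 135.9]
tool_rot: [3.14, -0.001, 0.995]
force: [0.4, 1.3, 2.1]
width: 20.6
gripper_force: 59.6
```

Contact. One millimetre more, then release gently and look.

>>> {"fn": "jog_arm", "kwargs": {
  "plan": [
    {"tx": 0, "ty": 0, "tz": 0.004, "wx": 0, "wy": 0, "wz": 0, "claw": 1},
    {"tx": 0, "ty": 0, "tz": 0.004, "wx": 0, "wy": 0, "wz": 0, "claw": 0.6},
    {"tx": 0, "ty": 0, "tz": 0.004, "wx": 0, "wy": 0, "wz": 0, "claw": 0.4},
    {"tx": 0, "ty": 0, "tz": 0.004, "wx": 0, "wy": 0, "wz": 0, "claw": 0.2},
    {"tx": 0, "ty": 0, "tz": 0.004, "wx": 0, "wy": 0, "wz": 0, "claw": 0},
    {"tx": 0, "ty": 0, "tz": 0.004, "wx": 0, "wy": 0, "wz": 0, "claw": 0},
    {"tx": 0, "ty": 0, "tz": 0.004, "wx": 0, "wy": 0, "wz": 0, "claw": 0},
    {"tx": 0, "ty": 0, "tz": 0.004, "wx": 0, "wy": 0, "wz": 0, "claw": 0}
  ]
}}

```text
clock: 8.95
eef_pos: [556.1, -232.0, 134.1]
tool_rot: [-3.142, 0.0, 0.995]
force: [0.4, 0.4, 0.5]
width: 85.2
gripper_force: 0.0
```

>>> {"fn": "jog_arm", "kwargs": {
  "plan": [
    {"tx": 0, "ty": 0, "tz": -0.08, "wx": 0, "wy": 0, "wz": 0, "claw": 0},
    {"tx": 0, "ty": 0, "tz": -0.2, "wx": 0, "wy": 0, "wz": 0, "claw": 0},
    {"tx": 0, "ty": 0, "tz": -0.35, "wx": 0, "wy": 0, "wz": 0, "claw": 0},
    {"tx": 0, "ty": 0, "tz": -0.5, "wx": 0, "wy": 0, "wz": 0, "claw": 0},
    {"tx": 0, "ty": 0, "tz": -0.5, "wx": 0, "wy": 0, "wz": 0, "claw": 0},
    {"tx": 0, "ty": 0, "tz": -0.5, "wx": 0, "wy": 0, "wz": 0, "claw": 0}
  ]
}}

```text
clock: 9.55
eef_pos: [556.6, -232.2, 285.4]
tool_rot: [3.139, -0.0, 0.994]
force: [0.6, 0.0, -0.9]
width: 85.5
gripper_force: 0.0
```

Run:
```python
from h import *
from cell import ctrl
s=ctrl.read_state(); log(s); print(s["qpos"].round(2),s["eef_pos"].round(1),s["tool_rot"].round(3),s["width"])
p=ctrl.get_image("scene"); W=cloud(p)
m=(W[...,0]>420)&(W[...,0]<600)&(W[...,1]<-225)&(W[...,1]>-370)&(W[...,2]>14)&(W[...,2]<42)
q=W[m]; print(len(q),np.percentile(q,[2,98],axis=0).round())
cv2.imwrite("pics/s3.png",cv2.resize(p["img"][110:290,150:450,::-1],(800,480)))
print(rel(s,[480.3,288.5,300],down(-21.7)))
print(rel(s,[480.3,288.5,300],down(158.3)))
# kinematics fit
from scipy.optimize import least_squares
D=[eval(l) for l in open("log.txt")]
def fk(q,x):
    h,l1,l2,l3,a1,c,g=x[:7]; T=np.array([0,0,h]); M=R.from_euler("z",c-q[0])*R.from_euler("y",q[1])
    T=T+M.apply([a1,0,l1]); M=M*R.from_euler("z",SG[0]*q[2])*R.from_euler("y",q[3]); T=T+M.apply([-a1,0,l2]); M=M*R.from_euler("z",SG[1]*q[4])*R.from_euler("y",q[5]); M=M*R.from_euler("z",SG[2]*q[6]+g)
    return T+M.apply([0,0,l3]),M
import itertools
for SG in itertools.product([1,-1],repeat=3):
    best=None
    for g in(0,1.57,3.14,-1.57):
        f=lambda x:np.concatenate([np.r_[(fk(d[0],x)[0]-d[1])/300,(fk(d[0],x)[1].as_matrix()-R.from_euler("xyz",d[2]).as_matrix()).ravel()] for d in D])
        r=least_squares(f,[350,400,400,250,0,0,g]); 
        if best is None or r.cost<best.cost: best=r
    print(SG,best.cost,best.x.round(3))
```

```text
[ 0.55  0.52 -0.32  1.58  0.18  1.07 -0.4 ] [ 556.6 -232.2  285.4] [ 3.139 -0.     0.994] 85.48589347928035
178 [[ 492. -319.   15.]
 [ 542. -270.   42.]]
(array([ 1.317, -1.159, -0.051]), array([ 0.002, -0.   , -0.126]))
(array([ 1.317, -1.159, -0.051]), array([-0.   , -0.003,  1.874]))
(1, 1, 1) 6.750672630418764 [-2.0583347e+04  9.0576900e+02 -3.3975700e+02 -1.9770034e+04
  3.0837500e+02  1.1000000e-02  6.5100000e-01]
(1, 1, -1) 1.787825426065579 [-2.0583277e+04  9.0577100e+02 -3.3975800e+02 -1.9769962e+04
  3.0837500e+02  1.1000000e-02  6.9800000e-01]
(1, -1, 1) 6.870215685007034 [-1.171996e+03  1.075995e+03 -3.323900e+01 -4.973320e+02  3.408600e+01
 -3.100000e-02  7.740000e-01]
(1, -1, -1) 1.8763509524343824 [-1.171936e+03  1.075962e+03 -3.323800e+01 -4.972930e+02  3.410100e+01
 -3.100000e-02  8.070000e-01]
(-1, 1, 1) 4.234639920982781 [-2.80050e+01  5.63429e+02  3.73246e+02 -2.47300e+00  3.79800e+00
 -4.30000e-02  1.32000e+00]
(-1, 1, -1) 0.5698394341025598 [-2.80600e+01  5.63435e+02  3.73242e+02 -2.52300e+00  3.79800e+00
 -4.30000e-02  1.38800e+00]
(-1, -1, 1) 3.879960592601437 [ 1.93690e+01  5.63304e+02  3.71456e+02  4.62960e+01  5.00100e+00
 -4.30000e-02  1.46300e+00]
(-1, -1, -1) 0.0001741801199846497 [ 1.94350e+01  5.63304e+02  3.71458e+02  4.63600e+01  5.00000e+00
 -4.30000e-02  1.52800e+00]
```

View pics/s3.png

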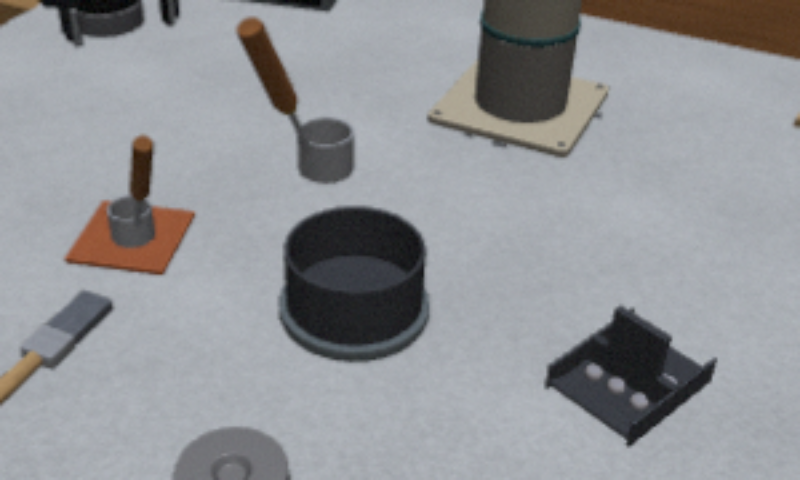

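The ladle stands upright on the tile, with its cup at crop (131,222), about (517,-294) in the world. Next is the dish.

>>> {"fn": "jog_arm", "kwargs": {
  "plan": [
    {"tx": 0.66, "ty": -0.58, "tz": -0.05, "wx": 0, "wy": 0, "wz": -0.06, "claw": 0},
    {"tx": 0.66, "ty": -0.58, "tz": -0.05, "wx": 0, "wy": 0, "wz": -0.06, "claw": 0},
    {"tx": 0.66, "ty": -0.58, "tz": -0.05, "wx": 0, "wy": 0, "wz": -0.06, "claw": 0},
    {"tx": 0.66, "ty": -0.58, "tz": -0.05, "wx": 0, "wy": 0, "wz": -0.06, "claw": 0},
    {"tx": 0.66, "ty": -0.58, "tz": -0.05, "wx": 0, "wy": 0, "wz": -0.06, "claw": 0},
    {"tx": 0.66, "ty": -0.58, "tz": -0.05, "wx": 0, "wy": 0, "wz": -0.06, "claw": 0},
    {"tx": 0.66, "ty": -0.58, "tz": -0.05, "wx": 0.2, "wy": 0, "wz": 0, "claw": 0},
    {"tx": 0.66, "ty": -0.58, "tz": -0.05, "wx": 0.2, "wy": 0, "wz": 0, "claw": 0},
    {"tx": 0.66, "ty": -0.58, "tz": -0.05, "wx": 0.2, "wy": 0, "wz": 0, "claw": 0},
    {"tx": 0.66, "ty": -0.58, "tz": -0.05, "wx": 0.2, "wy": 0, "wz": 0, "claw": 0}
  ]
}}

```text
clock: 10.6
eef_pos: [517.9, 27.4, 296.7]
tool_rot: [-2.825, 0.002, 0.992]
force: [0.4, 1.0, 0.7]
width: 85.4
gripper_force: 0.0
```

```bash
cat >> h.py <<'E'
from scipy.optimize import least_squares
def fk(q,x):
    h,l1,l2,l3,a1,c,g=x[:7]; T=np.array([0,0,h]); M=R.from_euler("z",c-q[0])*R.from_euler("y",q[1])
    T=T+M.apply([a1,0,l1]); M=M*R.from_euler("z",-q[2])*R.from_euler("y",q[3]); T=T+M.apply([x[7],0,l2]); M=M*R.from_euler("z",-q[4])*R.from_euler("y",q[5]); T=T+M.apply([x[8],0,0]); M=M*R.from_euler("z",-q[6]+g)
    return T+M.apply([0,0,l3]),M
def fit():
    D=[eval(l) for l in open("log.txt")]
    f=lambda x:np.concatenate([np.r_[(fk(d[0],x)[0]-d[1])/300,(fk(d[0],x)[1].as_matrix()-R.from_euler("xyz",d[2]).as_matrix()).ravel()] for d in D]+[(x-x0)*1e-5])
    x0=np.array([330,400,400,250,0,0,1.5,0,0.])
    return least_squares(f,x0)
LO=np.array([-3.06,-.37,-1.25,.18,-1.1,.23,-2.94]);HI=np.array([3.06,2.12,1.32,2.47,4.24,1.98,2.94])
def ik(pos,Rm,q0,x):
    f=lambda q:np.r_[(fk(q,x)[0]-pos)/300,(fk(q,x)[1].as_matrix()-Rm).ravel(),(q-q0)*1e-3]
    r=least_squares(f,np.clip(q0,LO+.01,HI-.01),bounds=(LO+.03,HI-.03)); return r.x,np.linalg.norm(fk(r.x,x)[0]-pos)
E
python3 - <<'E'
from h import *
from cell import ctrl
s=ctrl.read_state(); log(s); print(s["qpos"].round(2),s["eef_pos"].round(1),s["tool_rot"].round(3))
print(rel(s,[480.3,288.5,250],down(-21.7)))
r=fit(); print(r.cost,r.x.round(2)); x=r.x; np.save("kin.npy",x)
pot=np.array([506,-8,0.])
# pour: dish +y azimuth b; tool y = +-d ; sweep tilt
for b in (-22,-45,-70,-95,-120):
  for sgn in (0,180):
    d=np.array([np.cos(np.radians(b)),np.sin(np.radians(b)),0]); ax=np.cross(d,[0,0,1])*-1  # rotation carrying d downward
    q=s["qpos"]; res=[]
    q,_=ik([480,288,200],down(b+sgn),q,x)
    for th in (0,15,30,45,52):
        c,sn=np.cos(np.radians(th)),np.sin(np.radians(th))
        lip=pot-25*d+[0,0,108]
        gp=lip-d*(67*c-54*sn)-np.array([0,0,-67*sn-54*c])
        Rt=R.from_rotvec(np.radians(th)*np.cross([0,0,1.],d)).as_matrix()   # takes z toward d, d down
        Rm=Rt@down(b+sgn); pos=gp+Rm[:,2]*19
        q,e=ik(pos,Rm,q,x); res.append((th,round(e,1),q.round(2).tolist()))
    print(b,sgn,res[0][1:],res[2][1:],res[3:])
E
```

```text
[ 0.26  0.55 -0.42  1.56  0.01  1.31 -0.71] [517.9  27.4 296.7] [-2.825e+00  2.000e-03  9.920e-01]
(array([ 0.661, -0.504,  0.328]), array([-0.201, -0.019, -0.126]))
0.00038514754463640435 [ 3.2794e+02  5.6394e+02  3.6752e+02  3.5467e+02  6.2600e+00 -4.0000e-02
  1.5300e+00 -2.5300e+00 -2.9500e+00]
-22 0 (np.float64(0.0), [0.13, 0.49, -0.34, 2.23, 0.35, 0.47, -0.87]) (np.float64(0.0), [0.32, 0.74, -0.49, 1.73, 0.1, 1.21, -0.57]) [(45, np.float64(0.0), [0.33, 0.91, -0.49, 1.48, 0.05, 1.54, -0.54]), (52, np.float64(0.0), [0.32, 1.0, -0.48, 1.37, 0.03, 1.69, -0.53])]
-22 180 (np.float64(0.0), [-0.85, 0.82, 1.29, 2.22, -1.03, 0.96, -2.44]) (np.float64(0.0), [-0.54, 0.99, 1.15, 1.72, -0.72, 1.59, -2.66]) [(45, np.float64(0.0), [-0.4, 1.1, 1.06, 1.47, -0.65, 1.87, -2.71]), (52, np.float64(0.0), [-0.31, 1.12, 0.91, 1.36, -0.59, 1.95, -2.81])]
-45 0 (np.float64(0.0), [-0.01, 0.5, -0.23, 2.17, 0.23, 0.49, -1.21]) (np.float64(0.0), [0.39, 0.72, -0.48, 1.79, -0.06, 1.08, -0.79]) [(45, np.float64(0.0), [0.46, 0.88, -0.51, 1.59, -0.12, 1.36, -0.73]), (52, np.float64(0.0), [0.48, 0.96, -0.52, 1.49
[... 1229 characters left out ...]
, 0.67, 0.93]) [(45, np.float64(0.0), [1.01, 1.05, -1.22, 1.98, 0.27, 0.66, 1.32]), (52, np.float64(0.0), [1.06, 1.12, -1.22, 1.96, 0.17, 0.68, 1.48])]
-120 0 (np.float64(0.0), [-0.26, 0.61, 0.14, 1.88, -0.13, 0.66, -2.14]) (np.float64(0.0), [0.59, 0.61, -0.63, 2.14, -0.48, 0.3, -1.56]) [(45, np.float64(0.0), [0.9, 0.78, -0.85, 2.22, -0.93, 0.26, -0.92]), (52, np.float64(0.0), [1.02, 0.89, -0.94, 2.24, -1.04, 0.26, -0.72])]
-120 180 (np.float64(0.0), [0.28, 0.72, -0.75, 1.87, 0.66, 0.82, 0.22]) (np.float64(0.0), [0.83, 0.79, -1.07, 2.14, 0.67, 0.34, 0.45]) [(45, np.float64(5.6), [1.06, 0.98, -1.22, 2.19, 0.63, 0.26, 0.66]), (52, np.float64(12.8), [1.14, 1.06, -1.22, 2.17, 0.27, 0.26, 1.11])]
```

>>> {"fn": "jog_arm", "kwargs": {
  "plan": [
    {"tx": 0.66, "ty": -0.504, "tz": 0.328, "wx": -0.2, "wy": -0.019, "wz": -0.126, "claw": 0},
    {"tx": 0.66, "ty": -0.504, "tz": 0.328, "wx": -0.2, "wy": -0.019, "wz": -0.126, "claw": 0},
    {"tx": 0.66, "ty": -0.504, "tz": 0.328, "wx": -0.2, "wy": -0.019, "wz": -0.126, "claw": 0},
    {"tx": 0.66, "ty": -0.504, "tz": 0.328, "wx": -0.2, "wy": -0.019, "wz": -0.126, "claw": 0},
    {"tx": 0.66, "ty": -0.504, "tz": 0.328, "wx": -0.2, "wy": -0.019, "wz": -0.126, "claw": 0},
    {"tx": 0.66, "ty": -0.504, "tz": 0.328, "wx": -0.2, "wy": -0.019, "wz": -0.126, "claw": 0},
    {"tx": 0.66, "ty": -0.504, "tz": 0.328, "wx": -0.2, "wy": -0.019, "wz": -0.126, "claw": 0},
    {"tx": 0.66, "ty": -0.504, "tz": 0.328, "wx": -0.2, "wy": -0.019, "wz": -0.126, "claw": 0},
    {"tx": 0.66, "ty": -0.504, "tz": 0.328, "wx": -0.2, "wy": -0.019, "wz": -0.126, "claw": 0}
  ]
}}

```text
clock: 11.5
eef_pos: [480.1, 288.0, 252.5]
tool_rot: [3.139, -0.0, 1.193]
force: [-0.1, -1.0, -1.1]
width: 85.4
gripper_force: 0.0
```

Run:
```python
from h import *
from cell import ctrl
s=ctrl.read_state(); log(s); print(s["qpos"].round(2),s["eef_pos"].round(1),s["tool_rot"].round(3))
print(rel(s,[480.3,288.5,49],down(-21.7)))
T=np.eye(4);T[:3,:3]=R.from_euler("xyz",s["tool_rot"]).as_matrix();T[:3,3]=s["eef_pos"]
p=ctrl.get_image("wrist"); W=cloud(p,T@p["hand_eye"])
m=(abs(W[...,0]-481)<60)&(abs(W[...,1]-287)<60)&(W[...,2]>77)&(W[...,2]<92)
t=W[m]; print(len(t),t.mean(0).round(1),cv2.minAreaRect(t[:,:2].astype(np.float32)))
```

```text
[-0.31  0.5  -0.43  1.74  0.25  0.95 -1.21] [480.1 288.  252.5] [ 3.139 -0.     1.193]
(array([ 0.002, -0.002,  0.678]), array([ 0.002, -0.   ,  0.   ]))
798 [481.3 289.7  83.3] ((480.7235107421875, 288.53125), (59.6881103515625, 9.804333686828613), 68.44876098632812)
```

Wall confirmed at (480.7,288.5), running at 68.4°. Descending and gripping it.

>>> {"fn": "jog_arm", "kwargs": {
  "plan": [
    {"tx": 0.002, "ty": 0, "tz": 0.15, "wx": 0, "wy": 0, "wz": 0, "claw": 0},
    {"tx": 0.002, "ty": 0, "tz": 0.3, "wx": 0, "wy": 0, "wz": 0, "claw": 0},
    {"tx": 0.002, "ty": 0, "tz": 0.42, "wx": 0, "wy": 0, "wz": 0, "claw": 0},
    {"tx": 0.002, "ty": 0, "tz": 0.53, "wx": 0, "wy": 0, "wz": 0, "claw": 0},
    {"tx": 0.002, "ty": 0, "tz": 0.61, "wx": 0, "wy": 0, "wz": 0, "claw": 0},
    {"tx": 0.002, "ty": 0, "tz": 0.65, "wx": 0, "wy": 0, "wz": 0, "claw": 0},
    {"tx": 0.002, "ty": 0, "tz": 0.675, "wx": 0, "wy": 0, "wz": 0, "claw": 0},
    {"tx": 0.002, "ty": 0, "tz": 0.675, "wx": 0, "wy": 0, "wz": 0, "claw": 0},
    {"tx": 0.002, "ty": 0, "tz": 0.675, "wx": 0, "wy": 0, "wz": 0, "claw": 0}
  ]
}}

```text
clock: 12.45
eef_pos: [481.3, 290.8, 50.8]
tool_rot: [3.139, -0.003, 1.193]
force: [-0.2, 1.2, 0.4]
width: 85.4
gripper_force: 0.0
```

>>> {"fn": "jog_arm", "kwargs": {
  "plan": [
    {"tx": 0, "ty": 0, "tz": 0, "wx": 0, "wy": 0, "wz": 0, "claw": 0.5},
    {"tx": 0, "ty": 0, "tz": 0, "wx": 0, "wy": 0, "wz": 0, "claw": 0.65},
    {"tx": 0, "ty": 0, "tz": 0, "wx": 0, "wy": 0, "wz": 0, "claw": 0.75},
    {"tx": 0, "ty": 0, "tz": 0, "wx": 0, "wy": 0, "wz": 0, "claw": 0.82},
    {"tx": 0, "ty": 0, "tz": 0, "wx": 0, "wy": 0, "wz": 0, "claw": 0.9},
    {"tx": 0, "ty": 0, "tz": 0, "wx": 0, "wy": 0, "wz": 0, "claw": 1},
    {"tx": 0, "ty": 0, "tz": 0, "wx": 0, "wy": 0, "wz": 0, "claw": 1},
    {"tx": 0, "ty": 0, "tz": 0, "wx": 0, "wy": 0, "wz": 0, "claw": 1},
    {"tx": 0, "ty": 0, "tz": 0, "wx": 0, "wy": 0, "wz": 0, "claw": 1}
  ]
}}

```text
clock: 13.35
eef_pos: [480.7, 290.5, 49.9]
tool_rot: [3.14, -0.002, 1.194]
force: [1.3, -0.0, 2.1]
width: 9.4
gripper_force: 58.9
```

>>> {"fn": "jog_arm", "kwargs": {
  "plan": [
    {"tx": 0, "ty": 0, "tz": -0.02, "wx": 0, "wy": 0, "wz": 0, "claw": 1},
    {"tx": 0, "ty": 0, "tz": -0.06, "wx": 0, "wy": 0, "wz": 0, "claw": 1},
    {"tx": 0, "ty": 0, "tz": -0.12, "wx": 0, "wy": 0, "wz": 0, "claw": 1},
    {"tx": 0, "ty": 0, "tz": -0.19, "wx": 0, "wy": 0, "wz": 0, "claw": 1},
    {"tx": 0, "ty": 0, "tz": -0.26, "wx": 0, "wy": 0, "wz": 0, "claw": 1},
    {"tx": 0, "ty": 0, "tz": -0.33, "wx": 0, "wy": 0, "wz": 0, "claw": 1},
    {"tx": 0, "ty": 0, "tz": -0.4, "wx": 0, "wy": 0, "wz": 0, "claw": 1},
    {"tx": 0, "ty": 0, "tz": -0.46, "wx": 0, "wy": 0, "wz": 0, "claw": 1},
    {"tx": 0, "ty": 0, "tz": -0.5, "wx": 0, "wy": 0, "wz": 0, "claw": 1},
    {"tx": 0, "ty": 0, "tz": -0.5, "wx": 0, "wy": 0, "wz": 0, "claw": 1}
  ]
}}

```text
clock: 14.35
eef_pos: [480.8, 290.9, 201.5]
tool_rot: [3.139, -0.004, 1.194]
force: [0.7, 0.4, -3.5]
width: 8.9
gripper_force: 58.5
```

Run:
```python
from h import *
from cell import ctrl
s=ctrl.read_state(); log(s); print(s["qpos"].round(2),s["eef_pos"].round(1),s["tool_rot"].round(3),s["width"])
p=ctrl.get_image("scene")
cv2.imwrite("pics/s4.png",cv2.resize(p["img"][130:310,250:450,::-1],(660,594)))
pot=np.array([506,-8,0.]); b=np.radians(-45); d=np.array([np.cos(b),np.sin(b),0])
for th in (0,15,20,25,30,35,40,45,50):
    t=np.radians(th);c,sn=np.cos(t),np.sin(t)
    gp=pot-30*d+[0,0,106]-d*(67*c-54*sn)+np.array([0,0,67*sn+54*c])
    if th==0: gp[2]+=20
    Rm=R.from_rotvec(t*np.cross([0,0,1.],d)).as_matrix()@down(-45); pos=gp+Rm[:,2]*19
    if th==0:
        print(pos,rel(s,pos,Rm)); R0=Rm;p0=pos
    else: print(th,(R0.T@(pos-p0)/300).round(3),round(th/90,3))
```

```text
[-0.32  0.56 -0.41  1.8   0.29  0.84 -1.25] [480.8 290.9 201.5] [ 3.139 -0.004  1.194] 8.941092338117269
[437.41064222  60.58935778 161.        ] (array([-0.768,  0.148,  0.133]), array([ 0.001, -0.003,  0.26 ]))
15 [-0.     0.038  0.013] 0.167
20 [-0.     0.053 -0.003] 0.222
25 [-0.     0.07  -0.017] 0.278
30 [-0.     0.088 -0.029] 0.333
35 [-0.     0.107 -0.04 ] 0.389
40 [-0.     0.127 -0.05 ] 0.444
45 [-0.     0.148 -0.057] 0.5
50 [-0.     0.169 -0.063] 0.556
```

View pics/s4.png

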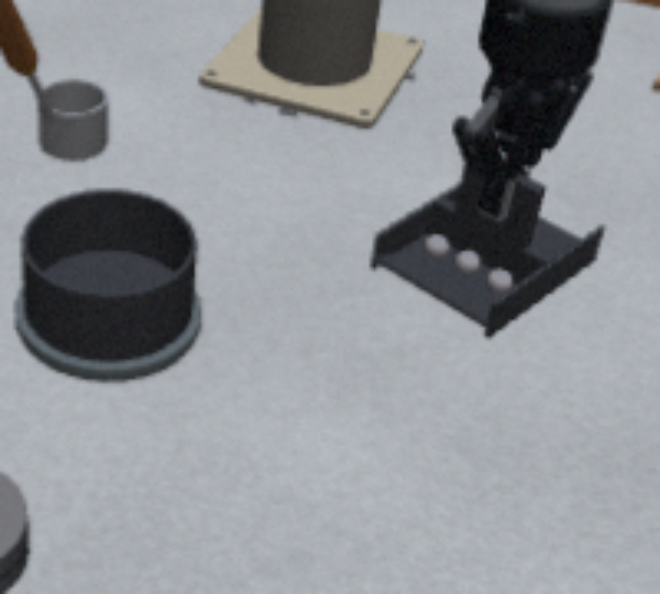

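The dish is held level, with all three pellets at crop (437,243), (468,260) and (501,279). Moving gently towards the pot.

>>> {"fn": "jog_arm", "kwargs": {
  "plan": [
    {"tx": -0.02, "ty": 0.004, "tz": 0, "wx": 0, "wy": 0, "wz": 0.01, "claw": 1},
    {"tx": -0.06, "ty": 0.012, "tz": 0, "wx": 0, "wy": 0, "wz": 0.02, "claw": 1},
    {"tx": -0.12, "ty": 0.024, "tz": 0, "wx": 0, "wy": 0, "wz": 0.04, "claw": 1},
    {"tx": -0.2, "ty": 0.04, "tz": 0, "wx": 0, "wy": 0, "wz": 0.07, "claw": 1},
    {"tx": -0.29, "ty": 0.057, "tz": 0, "wx": 0, "wy": 0, "wz": 0.1, "claw": 1},
    {"tx": -0.38, "ty": 0.074, "tz": 0, "wx": 0, "wy": 0, "wz": 0.13, "claw": 1},
    {"tx": -0.47, "ty": 0.091, "tz": 0, "wx": 0, "wy": 0, "wz": 0.16, "claw": 1},
    {"tx": -0.56, "ty": 0.108, "tz": 0, "wx": 0, "wy": 0, "wz": 0.19, "claw": 1},
    {"tx": -0.64, "ty": 0.124, "tz": 0, "wx": 0, "wy": 0, "wz": 0.22, "claw": 1},
    {"tx": -0.71, "ty": 0.137, "tz": 0, "wx": 0, "wy": 0, "wz": 0.24, "claw": 1},
    {"tx": -0.75, "ty": 0.145, "tz": 0, "wx": 0, "wy": 0, "wz": 0.255, "claw": 1},
    {"tx": -0.768, "ty": 0.148, "tz": 0, "wx": 0, "wy": 0, "wz": 0.26, "claw": 1}
  ]
}}

```text
clock: 15.6
eef_pos: [435.9, 58.0, 199.2]
tool_rot: [3.141, -0.0, 0.782]
force: [0.1, -0.7, -3.7]
width: 8.5
gripper_force: 58.5
```

>>> {"fn": "jog_arm", "kwargs": {
  "plan": [
    {"tx": 0, "ty": 0, "tz": 0.02, "wx": 0, "wy": 0, "wz": 0, "claw": 1},
    {"tx": 0, "ty": 0, "tz": 0.06, "wx": 0, "wy": 0, "wz": 0, "claw": 1},
    {"tx": 0, "ty": 0, "tz": 0.1, "wx": 0, "wy": 0, "wz": 0, "claw": 1},
    {"tx": 0, "ty": 0, "tz": 0.13, "wx": 0, "wy": 0, "wz": 0, "claw": 1},
    {"tx": 0, "ty": 0, "tz": 0.13, "wx": 0, "wy": 0, "wz": 0, "claw": 1},
    {"tx": 0, "ty": 0, "tz": 0.13, "wx": 0, "wy": 0, "wz": 0, "claw": 1},
    {"tx": 0, "ty": 0, "tz": 0.13, "wx": 0, "wy": 0, "wz": 0, "claw": 1},
    {"tx": 0, "ty": 0, "tz": 0.13, "wx": 0, "wy": 0, "wz": 0, "claw": 1}
  ]
}}

```text
clock: 16.4
eef_pos: [437.3, 60.0, 160.9]
tool_rot: [3.14, -0.003, 0.786]
force: [1.4, -0.6, -3.9]
width: 9.2
gripper_force: 58.6
```

Run:
```python
from h import *
from cell import ctrl
s=ctrl.read_state(); log(s); print(s["qpos"].round(2),s["eef_pos"].round(1),s["tool_rot"].round(3),s["width"])
p=ctrl.get_image("top")
cv2.imwrite("pics/t5.png",cv2.resize(p["img"][150:300,200:350,::-1],(590,590)))
pot=np.array([506,-8,0.]); b=np.radians(-45); d=np.array([np.cos(b),np.sin(b),0])
for th in (0,10,20,25,30,35,40,45,50):
    t=np.radians(th);c,sn=np.cos(t),np.sin(t)
    gp=pot-30*d+[0,0,106]-d*(67*c-54*sn)+np.array([0,0,67*sn+54*c])
    Rm=R.from_rotvec(t*np.cross([0,0,1.],d)).as_matrix()@down(-45); pos=gp+Rm[:,2]*19
    print(th,*rel(s,pos,Rm))
```

```text
[ 0.01  0.46 -0.29  2.15  0.24  0.56 -1.24] [437.3  60.  160.9] [ 3.14e+00 -3.00e-03  7.86e-01] 9.229856131065944
0 [ 0.002 -0.001  0.066] [ 0.001 -0.002  0.   ]
10 [0.002 0.023 0.03 ] [ 0.112 -0.002  0.   ]
20 [ 0.002  0.052 -0.003] [ 0.223 -0.002  0.   ]
25 [ 0.002  0.069 -0.017] [ 0.279 -0.002  0.001]
30 [ 0.002  0.087 -0.029] [ 0.334 -0.002  0.001]
35 [ 0.002  0.106 -0.04 ] [ 0.39  -0.002  0.001]
40 [ 0.002  0.126 -0.05 ] [ 0.445 -0.002  0.001]
45 [ 0.002  0.147 -0.057] [ 0.501 -0.002  0.001]
50 [ 0.002  0.168 -0.063] [ 0.556 -0.002  0.001]
```

View pics/t5.png

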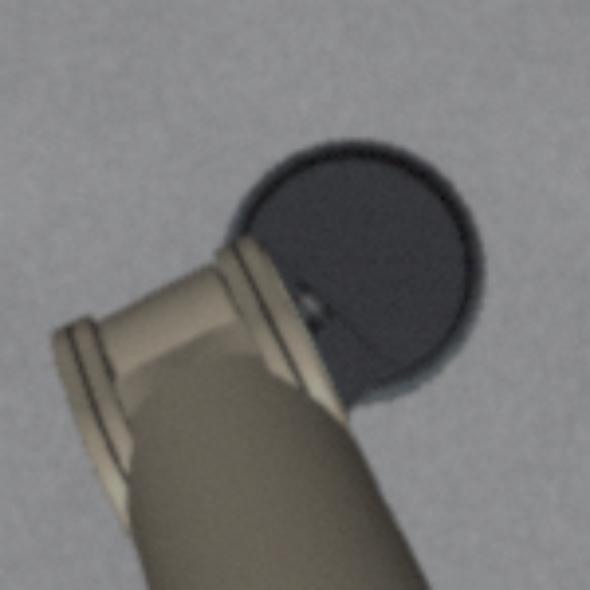

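The arm hides most of the dish, but its lip lies over the left-near part of the pot mouth, from about (310,310) to (400,360), as planned. Now tipping about the lip.

>>> {"fn": "jog_arm", "kwargs": {
  "plan": [
    {"tx": 0.002, "ty": 0.01, "tz": 0, "wx": 0.05, "wy": 0, "wz": 0, "claw": 1},
    {"tx": 0.002, "ty": 0.023, "tz": 0, "wx": 0.11, "wy": 0, "wz": 0, "claw": 1},
    {"tx": 0.002, "ty": 0.037, "tz": 0, "wx": 0.165, "wy": 0, "wz": 0, "claw": 1},
    {"tx": 0.002, "ty": 0.052, "tz": -0.003, "wx": 0.222, "wy": 0, "wz": 0, "claw": 1},
    {"tx": 0.002, "ty": 0.06, "tz": -0.01, "wx": 0.25, "wy": 0, "wz": 0, "claw": 1},
    {"tx": 0.002, "ty": 0.069, "tz": -0.017, "wx": 0.278, "wy": 0, "wz": 0, "claw": 1},
    {"tx": 0.002, "ty": 0.078, "tz": -0.023, "wx": 0.306, "wy": 0, "wz": 0, "claw": 1},
    {"tx": 0.002, "ty": 0.087, "tz": -0.029, "wx": 0.333, "wy": 0, "wz": 0, "claw": 1},
    {"tx": 0.002, "ty": 0.096, "tz": -0.035, "wx": 0.361, "wy": 0, "wz": 0, "claw": 1},
    {"tx": 0.002, "ty": 0.106, "tz": -0.04, "wx": 0.389, "wy": 0, "wz": 0, "claw": 1},
    {"tx": 0.002, "ty": 0.116, "tz": -0.045, "wx": 0.417, "wy": 0, "wz": 0, "claw": 1},
    {"tx": 0.002, "ty": 0.126, "tz": -0.05, "wx": 0.445, "wy": 0, "wz": 0, "claw": 1}
  ]
}}

```text
clock: 17.65
eef_pos: [465.0, 32.5, 175.4]
tool_rot: [-2.445, -0.002, 0.785]
force: [-0.3, 0.4, -4.1]
width: 9.2
gripper_force: 59.5
```

>>> {"fn": "jog_arm", "kwargs": {
  "plan": [
    {"tx": 0, "ty": 0, "tz": 0, "wx": 0, "wy": 0, "wz": 0, "claw": 1},
    {"tx": 0, "ty": 0, "tz": 0, "wx": 0, "wy": 0, "wz": 0, "claw": 1},
    {"tx": 0, "ty": 0, "tz": 0, "wx": 0, "wy": 0, "wz": 0, "claw": 1},
    {"tx": 0, "ty": 0, "tz": 0, "wx": 0, "wy": 0, "wz": 0, "claw": 1},
    {"tx": 0, "ty": 0, "tz": 0, "wx": 0, "wy": 0, "wz": 0, "claw": 1},
    {"tx": 0, "ty": 0, "tz": 0, "wx": 0, "wy": 0, "wz": 0, "claw": 1}
  ]
}}

```text
clock: 18.25
eef_pos: [463.9, 33.7, 175.7]
tool_rot: [-2.444, -0.002, 0.786]
force: [-0.3, 0.5, -2.4]
width: 9.0
gripper_force: 59.5
```

Run:
```python
from h import *
from cell import ctrl
s=ctrl.read_state(); log(s); print(s["qpos"].round(2),s["eef_pos"].round(1),s["tool_rot"].round(3),s["width"])
p=ctrl.get_image("scene")
cv2.imwrite("pics/s6.png",cv2.resize(p["img"][130:280,220:400,::-1],(720,600)))
```

```text
[ 0.47  0.83 -0.54  1.66 -0.1   1.24 -0.75] [463.9  33.7 175.7] [-2.444e+00 -2.000e-03  7.860e-01] 9.00987426342676
```

View pics/s6.png

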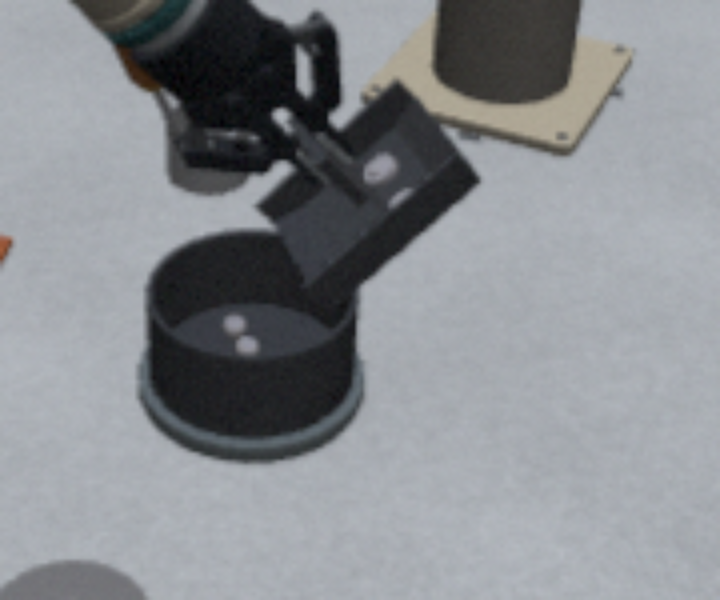

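At 40° tilt, two pellets are visible in the pot at (234,323) and (247,345). The +y section looks empty, and the castings are still in their section at (380,168) and (400,195). Levelling the dish and backing away.

Run:
```python
from h import *
from cell import ctrl
s=ctrl.read_state()
for pos,a in(([455,43,205],-22),([437,60,220],0)):
    d=np.array([1,-1,0])/2**.5
    Rm=R.from_rotvec(np.radians(-a)*np.cross([0,0,1.],d)).as_matrix()@down(-45)
    print(rel(s,pos,Rm))
```

```text
(array([ 0.001, -0.096, -0.047]), array([-0.2  , -0.001,  0.001]))
(array([-0.001, -0.191, -0.032]), array([-0.444, -0.001,  0.001]))
```

>>> {"fn": "jog_arm", "kwargs": {
  "plan": [
    {"tx": 0, "ty": -0.03, "tz": -0.015, "wx": -0.05, "wy": 0, "wz": 0, "claw": 1},
    {"tx": 0, "ty": -0.06, "tz": -0.03, "wx": -0.11, "wy": 0, "wz": 0, "claw": 1},
    {"tx": 0, "ty": -0.096, "tz": -0.047, "wx": -0.18, "wy": 0, "wz": 0, "claw": 1},
    {"tx": 0, "ty": -0.125, "tz": -0.045, "wx": -0.25, "wy": 0, "wz": 0, "claw": 1},
    {"tx": 0, "ty": -0.15, "tz": -0.04, "wx": -0.32, "wy": 0, "wz": 0, "claw": 1},
    {"tx": 0, "ty": -0.175, "tz": -0.035, "wx": -0.39, "wy": 0, "wz": 0, "claw": 1},
    {"tx": 0, "ty": -0.19, "tz": -0.032, "wx": -0.43, "wy": 0, "wz": 0, "claw": 1},
    {"tx": 0, "ty": -0.191, "tz": -0.032, "wx": -0.444, "wy": 0, "wz": 0, "claw": 1},
    {"tx": 0, "ty": -0.191, "tz": -0.032, "wx": -0.444, "wy": 0, "wz": 0, "claw": 1}
  ]
}}

```text
clock: 19.2
eef_pos: [436.5, 60.8, 219.9]
tool_rot: [-3.14, -0.001, 0.787]
force: [0.4, 0.9, -3.6]
width: 9.3
gripper_force: 59.6
```

Run:
```python
from h import *
from cell import ctrl
s=ctrl.read_state(); print(s["eef_pos"].round(1),s["tool_rot"].round(3),s["width"])
print(rel(s,[480,285,220],down(-21.7)))
p=ctrl.get_image("scene")
cv2.imwrite("pics/s7.png",cv2.resize(p["img"][130:280,220:400,::-1],(720,600)))
for t in["pellet0","casting0"]: print(t,[(round(x["score"],2),[round(float(e)) for e in x["extent"]]) for x in ctrl.trace(p,t)])
```

```text
[436.5  60.8 219.9] [-3.14e+00 -1.00e-03  7.87e-01] 9.345422395405611
(array([ 0.632, -0.425,  0.001]), array([-0.001, -0.001, -0.258]))
pellet0 []
casting0 []
```

View pics/s7.png

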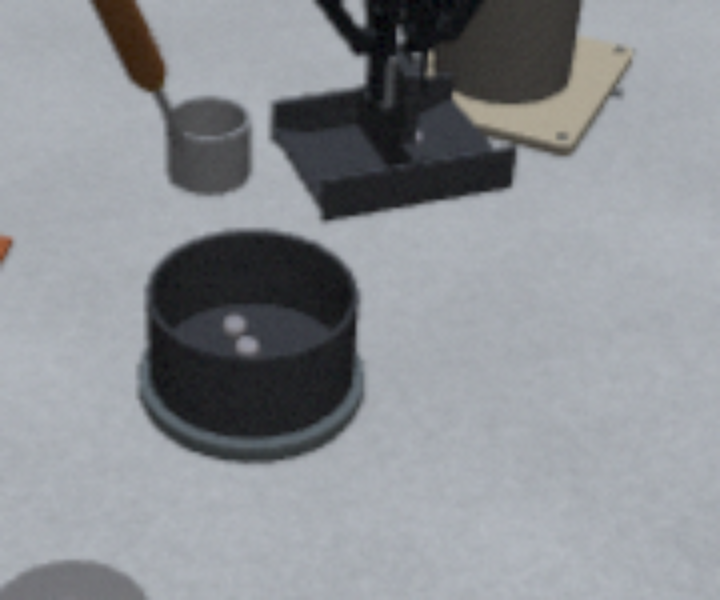

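Two pellets are visible in the pot, the +y section is empty, and there is nothing on the bench. The third pellet is probably hidden by the pot's near wall; I will check from the top camera once the arm is out of the way.

>>> {"fn": "jog_arm", "kwargs": {
  "plan": [
    {"tx": 0.02, "ty": -0.013, "tz": 0, "wx": 0, "wy": 0, "wz": -0.01, "claw": 1},
    {"tx": 0.06, "ty": -0.04, "tz": 0, "wx": 0, "wy": 0, "wz": -0.025, "claw": 1},
    {"tx": 0.12, "ty": -0.08, "tz": 0, "wx": 0, "wy": 0, "wz": -0.05, "claw": 1},
    {"tx": 0.19, "ty": -0.128, "tz": 0, "wx": 0, "wy": 0, "wz": -0.08, "claw": 1},
    {"tx": 0.26, "ty": -0.175, "tz": 0, "wx": 0, "wy": 0, "wz": -0.11, "claw": 1},
    {"tx": 0.33, "ty": -0.222, "tz": 0, "wx": 0, "wy": 0, "wz": -0.14, "claw": 1},
    {"tx": 0.4, "ty": -0.27, "tz": 0, "wx": 0, "wy": 0, "wz": -0.17, "claw": 1},
    {"tx": 0.47, "ty": -0.316, "tz": 0, "wx": 0, "wy": 0, "wz": -0.2, "claw": 1},
    {"tx": 0.53, "ty": -0.356, "tz": 0, "wx": 0, "wy": 0, "wz": -0.22, "claw": 1},
    {"tx": 0.58, "ty": -0.39, "tz": 0, "wx": 0, "wy": 0, "wz": -0.24, "claw": 1},
    {"tx": 0.615, "ty": -0.413, "tz": 0, "wx": 0, "wy": 0, "wz": -0.25, "claw": 1},
    {"tx": 0.632, "ty": -0.425, "tz": 0, "wx": 0, "wy": 0, "wz": -0.258, "claw": 1}
  ]
}}

```text
clock: 20.55
eef_pos: [481.0, 286.4, 219.8]
tool_rot: [-3.14, -0.003, 1.193]
force: [-0.3, 0.2, -2.9]
width: 9.2
gripper_force: 59.6
```

Run:
```python
from h import *
from cell import ctrl
s=ctrl.read_state(); print(s["eef_pos"].round(1),s["tool_rot"].round(3),s["width"])
print(rel(s,[480,285,52],down(-21.7)))
p=ctrl.get_image("top"); W=cloud(p)
for t in["pellet0","casting0"]: print(t,[(round(x["score"],2),[round(float(e)) for e in x["extent"]],W[x["pixels"]].mean(0).round()) for x in ctrl.trace(p,t)])
a=cv2.resize(p["img"][180:260,250:330,::-1],(400,400)); b=cv2.resize(p["img"][180:290,110:220,::-1],(400,400))
cv2.imwrite("pics/t8.png",np.hstack([b,a]))
```

```text
[481.  286.4 219.8] [-3.140e+00 -3.000e-03  1.193e+00] 9.172720195839732
(array([-0.007, -0.001,  0.559]), array([-0.001, -0.002,  0.001]))
pellet0 [(0.53, [300, 226, 5, 8], array([486., -32.,  37.])), (0.37, [285, 213, 4, 11], array([521.,   3.,  39.]))]
casting0 []
```

View pics/t8.png

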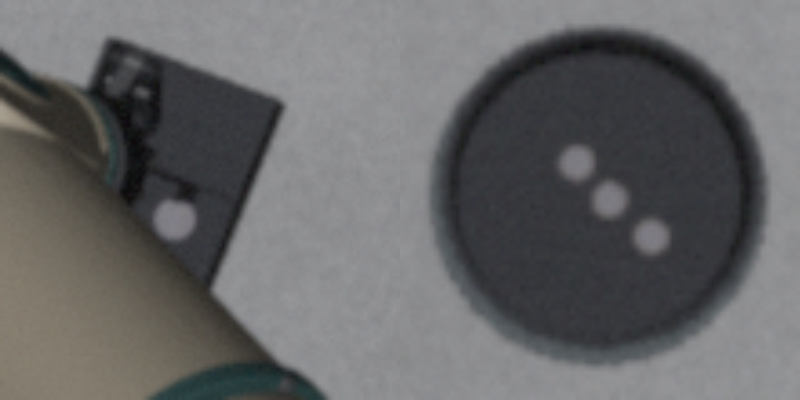

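All three pellets lie in the pot, and one casting is visible in its section at (175,218). Setting the dish down.

>>> {"fn": "jog_arm", "kwargs": {
  "plan": [
    {"tx": 0, "ty": 0, "tz": 0.05, "wx": 0, "wy": 0, "wz": 0, "claw": 1},
    {"tx": 0, "ty": 0, "tz": 0.13, "wx": 0, "wy": 0, "wz": 0, "claw": 1},
    {"tx": 0, "ty": 0, "tz": 0.22, "wx": 0, "wy": 0, "wz": 0, "claw": 1},
    {"tx": 0, "ty": 0, "tz": 0.31, "wx": 0, "wy": 0, "wz": 0, "claw": 1},
    {"tx": 0, "ty": 0, "tz": 0.4, "wx": 0, "wy": 0, "wz": 0, "claw": 1},
    {"tx": 0, "ty": 0, "tz": 0.47, "wx": 0, "wy": 0, "wz": 0, "claw": 1},
    {"tx": 0, "ty": 0, "tz": 0.51, "wx": 0, "wy": 0, "wz": 0, "claw": 1},
    {"tx": 0, "ty": 0, "tz": 0.535, "wx": 0, "wy": 0, "wz": 0, "claw": 1},
    {"tx": 0, "ty": 0, "tz": 0.55, "wx": 0, "wy": 0, "wz": 0, "claw": 1},
    {"tx": 0, "ty": 0, "tz": 0.557, "wx": 0, "wy": 0, "wz": 0, "claw": 1},
    {"tx": 0, "ty": 0, "tz": 0.557, "wx": 0, "wy": 0, "wz": 0, "claw": 1},
    {"tx": 0, "ty": 0, "tz": 0.557, "wx": 0, "wy": 0, "wz": 0, "claw": 1}
  ]
}}

```text
clock: 21.9
eef_pos: [481.6, 285.0, 53.8]
tool_rot: [3.141, -0.003, 1.191]
force: [0.3, -0.6, -3.0]
width: 9.1
gripper_force: 59.6
```

>>> {"fn": "jog_arm", "kwargs": {
  "plan": [
    {"tx": 0, "ty": 0, "tz": 0.006, "wx": 0, "wy": 0, "wz": 0, "claw": 1},
    {"tx": 0, "ty": 0, "tz": 0.011, "wx": 0, "wy": 0, "wz": 0, "claw": 1},
    {"tx": 0, "ty": 0, "tz": 0.011, "wx": 0, "wy": 0, "wz": 0, "claw": 1}
  ]
}}

```text
clock: 22.2
eef_pos: [481.4, 284.8, 50.0]
tool_rot: [3.141, -0.002, 1.191]
force: [0.4, 0.6, -1.3]
width: 9.4
gripper_force: 59.8
```

Nearly seated. Down another 1 mm, open, and rise.

>>> {"fn": "jog_arm", "kwargs": {
  "plan": [
    {"tx": 0, "ty": 0, "tz": 0.004, "wx": 0, "wy": 0, "wz": 0, "claw": 1},
    {"tx": 0, "ty": 0, "tz": 0.004, "wx": 0, "wy": 0, "wz": 0, "claw": 0.8},
    {"tx": 0, "ty": 0, "tz": 0.004, "wx": 0, "wy": 0, "wz": 0, "claw": 0.6},
    {"tx": 0, "ty": 0, "tz": 0.004, "wx": 0, "wy": 0, "wz": 0, "claw": 0.4},
    {"tx": 0, "ty": 0, "tz": 0.004, "wx": 0, "wy": 0, "wz": 0, "claw": 0.2},
    {"tx": 0, "ty": 0, "tz": 0.004, "wx": 0, "wy": 0, "wz": 0, "claw": 0.1},
    {"tx": 0, "ty": 0, "tz": 0.004, "wx": 0, "wy": 0, "wz": 0, "claw": 0.1},
    {"tx": 0, "ty": 0, "tz": -0.08, "wx": 0, "wy": 0, "wz": 0, "claw": 0.1},
    {"tx": 0, "ty": 0, "tz": -0.2, "wx": 0, "wy": 0, "wz": 0, "claw": 0.1},
    {"tx": 0, "ty": 0, "tz": -0.35, "wx": 0, "wy": 0, "wz": 0, "claw": 0.1},
    {"tx": 0, "ty": 0, "tz": -0.5, "wx": 0, "wy": 0, "wz": 0, "claw": 0.1},
    {"tx": 0, "ty": 0, "tz": -0.65, "wx": 0, "wy": 0, "wz": 0, "claw": 0.1}
  ]
}}

```text
clock: 23.4
eef_pos: [480.7, 284.1, 246.5]
tool_rot: [-3.141, -0.002, 1.191]
force: [1.1, 0.8, -0.1]
width: 76.8
gripper_force: 0.0
```

>>> {"fn": "jog_arm", "kwargs": {
  "plan": [
    {"tx": -0.3, "ty": 0, "tz": -0.3, "wx": 0, "wy": 0, "wz": 0, "claw": 0.1},
    {"tx": -0.6, "ty": 0, "tz": -0.3, "wx": 0, "wy": 0, "wz": 0, "claw": 0.1},
    {"tx": -0.6, "ty": 0, "tz": -0.3, "wx": 0, "wy": 0, "wz": 0, "claw": 0.1},
    {"tx": -0.6, "ty": 0, "tz": -0.3, "wx": 0, "wy": 0, "wz": 0, "claw": 0.1},
    {"tx": -0.6, "ty": 0, "tz": -0.3, "wx": 0, "wy": 0, "wz": 0, "claw": 0.1},
    {"tx": -0.6, "ty": 0, "tz": -0.3, "wx": 0, "wy": 0, "wz": 0, "claw": 0.1}
  ]
}}

```text
clock: 24.0
eef_pos: [414.5, 115.9, 335.1]
tool_rot: [3.14, -0.002, 1.188]
force: [0.6, 0.8, 0.2]
width: 76.7
gripper_force: 0.0
```

Run:
```python
from h import *
from cell import ctrl
s=ctrl.read_state(); print(s["clock"],s["eef_pos"].round(1),s["width"],s["force"].round(1))
p=ctrl.get_image("top"); W=cloud(p); q=ctrl.get_image("scene"); V=cloud(q)
for n,U in(("top",W),("scene",V)):
    m=(abs(U[...,0]-481)<60)&(abs(U[...,1]-285)<60)&(U[...,2]>76)&(U[...,2]<92); t=U[m]
    print(n,"wall",len(t),t.mean(0).round(1),cv2.minAreaRect(t[:,:2].astype(np.float32)))
    m=(abs(U[...,0]-517)<60)&(abs(U[...,1]+294)<50)&(U[...,2]>16)&(U[...,2]<60); print("cup",np.percentile(U[m],[3,97],axis=0).round())
a=cv2.resize(p["img"][180:290,110:220,::-1],(400,400)); b=cv2.resize(q["img"][170:310,160:300,::-1],(400,400)) if 0 else cv2.resize(q["img"][150:300,330:480,::-1],(400,400))
cv2.imwrite("pics/t9.png",np.hstack([a,b]))
```

```text
24.0 [414.5 115.9 335.1] 76.6576990193897 [0.6 0.8 0.2]
top wall 122 [480.6 281.2  84.2] ((480.9408264160156, 281.93292236328125), (62.01681900024414, 10.447663307189941), 68.81591033935547)
cup [[ 490. -319.   16.]
 [ 537. -271.   52.]]
scene wall 121 [482.4 283.3  83. ] ((480.3058166503906, 283.6998291015625), (59.76754379272461, 12.946353912353516), 68.30567169189453)
cup [[ 492. -319.   17.]
 [ 541. -270.   50.]]
```

View pics/t9.png

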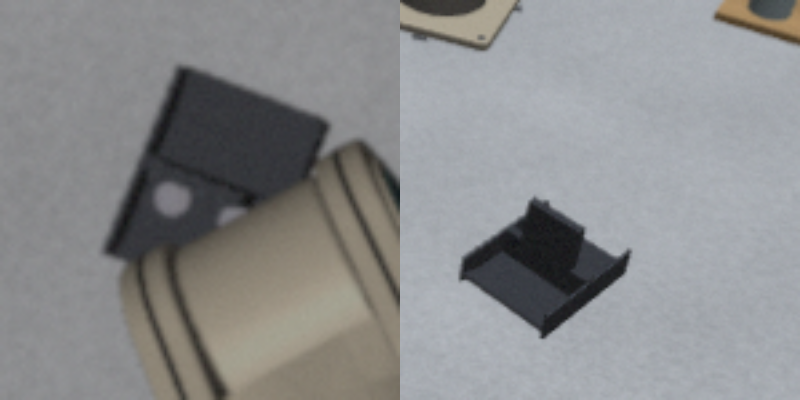

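The dish is level on the bench, with both castings in the -y section at (172,200) and (232,215). The ladle is still on the tile and the arm is clear, so I am handing in.

```bash
python3 -c "
from cell import ctrl
print(ctrl.finish_job())"
```

```text
the job is handed in; nothing more can be done
None
```

The job is handed in, though `finish_job()` returned no verdict: the ladle stands upright on the tile, all three pellets are in the pot, and the dish is back level on the bench with both castings in their section.

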